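# Pack the bulbs away for their rest

## Robot

A 6-joint arm with a two-finger parallel gripper is mounted at the origin on the work surface. World frame = base frame: x ahead of the robot, y to its left, z up, the work surface at z = 0. Lengths are in m, angles in rad, forces in N, time in s.
With the tool pointing down it reaches from about 0.4 to 0.825 m from the base axis. Payload 7 kg.
Tool frame: the origin (TCP) lies on the centre line of the jaws, within the pads' length; the fingertips stand 8 mm ahead of it and the grasp point (between the pads) lies 11 mm behind it; z points along the fingers, y is the line along which they close (so a half turn about z gives the same grasp; the last joint's range is limited). The gripper opens to 85 mm and grips with 20 to 120 N. Pads are 22 mm wide; open, the fingers measure 114 mm over their backs; the gripper's body (76 mm by 85 mm) begins 54 mm behind the grasp point. The pads swing forward as they close: fully open they stand 13 mm farther back than shut.
Start: joints at [1.508, 0.359, 0.012, 0, -1.224, -0.288], TCP at [0.232, 0.634, 0.239] pointing down, gripper open.
Joint ranges: [-3.07, 3.07], [-1.43, 2.12], [-1.02, 1.25], [-3.03, 1.67], [-3.05, -0], [-3.03, 3.03]. Speed limits (rad/s): [2.39, 2.39, 3.01, 3.14, 3.14, 3.14].

## Interface

Orientations are given as a unit quaternion [x, y, z, w].
In Python, from rig import bot gives the robot as it stands.
- The arm moves only by the tool drive_tool, never from a script. Its argument "steps" is a list of rows, each a list of 3 entries, a list of its own where there are three numbers: the shift along the world's x, y, z as a fraction of full scale, then the turn, a rotation vector about the world's x, y, z as a fraction of full scale, then the opening, from 0 (shut) to 1 (fully open). A call has exactly 10 rows; each row is the pose to reach, as a shift and turn from the pose commanded when the call began, turning the shorter way round; what a row does not reach only later rows make up. Full scale, the value 1, is 0.1 m for a shift and 180 degrees for a turn. A row lasts 1/8 s, in which the tool goes at most 62.5 mm and 10.7 degrees, less where a joint would pass 70% of its speed; a pose out of reach is approached as far as the arm can. A call with a number of a shift or a turn outside -1 to 1 is refused whole. A call with a gripper value outside its range is refused whole. The fingers move at their own pace and stop on an object; "grip_force" is the grip in N (left out, the last holds). Time passes only in rows, so rows that repeat a pose let the fingers close, or fill a call up. It gives the time, the measured TCP pose, the force, the opening and the grip force at its end, in the units of the state.
- bot.observe(): the state, without advancing time (a new reading comes with each control period).
- bot.read_camera(name): name is "scene" or "top" or "wrist"; returns a dict with "pixels" (480x640x3 uint8, red, green, blue), "intrinsics" (3x3 intrinsics, pixels), "cam_to_world" (4x4, takes a point from camera to world coordinates); the wrist camera has in their place "T_tool_cam" (4x4, takes a point from camera to tool coordinates, whose origin is the TCP and whose axes are the flange's). Camera axes: x right, y up, looking along -z (the intrinsics and any distortion apply to the point x, -y, -z); pixel columns grow to the right and rows downward; lengths in m; the calibration is good to about 2 mm. A picture is of the moment at which its call begins: read the wrist's pose just before it. There is no depth.
- bot.hand_in(): hands the job in; it is judged then, once.
The state is a dict: "t": time; "joints": joint angles; "qd": joint speeds; "joint_torque": joint torques, N m; "position": TCP position; "ee_rot": TCP orientation; "ft_force": force on the tool from outside, world axes, zero at the start; "torque": the same for the moment, N m; "finger_gap": opening from 0.0 (shut) to 1.0 (fully open); "grip_force": force on a finger pad.
Only numpy, scipy, OpenCV 4.12 (cv2) and the standard library are available. Lean on these libraries where they do the work, as an engineer would, in place of code of your own. Each camera call takes 0.05 s, during which the arm holds its last target. There are 200 camera calls.

## Task

Pack the dormant amaryllis bulbs away for their rest: slide the cover of the wooden box open, put every bulb on the bench into the box, and slide the cover fully shut again. Hang the trowel and the hand fork by their wire loops on hooks of the tool stand, each on a hook of its own. Leave the two pots and the misting bottle where they stand.

Things in the scene. Friction and masses are not known exactly. Their poses are not given: they have to be found in the camera images.
- store_box: Wooden box fixed to the bench, outside 186 (x) x 216 (y) x 108 mm high; origin at the centre of its underside, x away from the robot, z up. Inside 170 x 200 mm, walls 8 mm, inner floor 6 mm above the bench. Its cover slides in grooves just below the rim and runs out over the lower end wall on the box's -y side.
- box_floor (a point): Centre of the box's inner floor; axes as the box.
- cover (a joint): Sliding cover, in m: 0 fully shut, growing as it slides along the box's -y, 0.185 at its stop; friction 1.5 N, stays where left. Pale board 172 (x) x 206 (y) x 7 mm, top 103 mm above the bench; shut, it spans box y from -105 to 101 mm, so at the stop it still covers the last 16 mm inside at the -y end.
- cover_grip (a point): Centre of the cover's dark grip bar, which stands on the middle of the cover: 70 mm long across the slide (box x), 14 mm thick (box y), 26 mm high, from 103 to 129 mm above the bench; this point is 116 mm above the bench. It moves with the cover. Axes as the box.
- tool_stand: Fixed tool stand, front (-x) towards the robot: two steel posts 290 mm high at y = +-170 mm, feet 130 mm long (x), a plywood rail 354 mm long (y), 12 mm thick, 237 to 287 mm above the bench, and a lower one (front 24 mm before the middle plane, 122 to 158 mm high). Origin on the bench below the middle of the upper rail, z up. It carries three red hooks of 9 mm bar, 105 mm apart.
- hook0_seat (a point): Bend of hook 0 (left, +y), where a hung loop comes to rest; on the bar's centreline, 38 mm in front (-x) of the rail's middle plane and 256 mm high. From the rail to here the bar is level; from here it rises outward and up, 59 degrees above level, to the tip. Axes as the stand.
- hook0_tip (a point): Tip of hook 0, on the bar's centreline, 60 mm in front of the rail's middle plane and 292 mm high. Axes as the stand.
- hook1_seat (a point): Bend of hook 1 (middle), where a hung loop comes to rest; on the bar's centreline, 38 mm in front (-x) of the rail's middle plane and 256 mm high. From the rail to here the bar is level; from here it rises outward and up, 59 degrees above level, to the tip. Axes as the stand.
- hook1_tip (a point): Tip of hook 1, on the bar's centreline, 60 mm in front of the rail's middle plane and 292 mm high. Axes as the stand.
- hook2_seat (a point): Bend of hook 2 (right, -y), where a hung loop comes to rest; on the bar's centreline, 38 mm in front (-x) of the rail's middle plane and 256 mm high. From the rail to here the bar is level; from here it rises outward and up, 59 degrees above level, to the tip. Axes as the stand.
- hook2_tip (a point): Tip of hook 2, on the bar's centreline, 60 mm in front of the rail's middle plane and 292 mm high. Axes as the stand.
- trowel: Small houseplant trowel, loose, about 0.11 kg, lying flat, loop away from the robot. Origin on its underside near its balance point; x towards the loop, z up. Green handle 90 mm long (x from -40 to 50 mm), 20 mm wide (y), 16 mm thick (z from 0 to 16 mm); a steel scoop blade about 50 mm wide from 61 to 134 mm behind the origin (-x); a wire loop at the other end.
- trowel_loop (a point): Centre of the trowel's wire loop, 78 mm along x from the tool's origin and 8 mm above its underside: 25 mm clear inside, 39 mm outside, steel wire 7 mm thick, lying in the tool's xy plane. Axes as the tool.
- fork: Small houseplant fork, loose, about 0.11 kg, lying flat, loop away from the robot. Origin on its underside near its balance point; x towards the loop, z up. Orange handle 90 mm long (x from -40 to 50 mm), 20 mm wide (y), 16 mm thick (z from 0 to 16 mm); three straight steel tines, 46 mm wide over all, to 128 mm behind the origin (-x); a wire loop at the other end.
- fork_loop (a point): Centre of the fork's wire loop, 78 mm along x from the tool's origin and 8 mm above its underside: 25 mm clear inside, 39 mm outside, steel wire 7 mm thick, lying in the tool's xy plane. Axes as the tool.
- bulb0: Brown dormant amaryllis bulb with a pale cut neck, loose, about 0.11 kg, rigid; 3 to 5 bulbs are present. Round about z: 80 mm high, heavy below, thickest (54 mm) 18 mm up, flat root plate 44 mm across, neck 23 mm across from 58 to 80 mm up. Origin at the centre of its root plate, z towards the neck; it stands upright at the start.
- bulb1: Brown dormant amaryllis bulb with a pale cut neck, loose, about 0.11 kg, rigid; 3 to 5 bulbs are present. Round about z: 80 mm high, heavy below, thickest (54 mm) 18 mm up, flat root plate 44 mm across, neck 23 mm across from 58 to 80 mm up. Origin at the centre of its root plate, z towards the neck; it stands upright at the start.
- bulb2: Brown dormant amaryllis bulb with a pale cut neck, loose, about 0.11 kg, rigid; 3 to 5 bulbs are present. Round about z: 80 mm high, heavy below, thickest (54 mm) 18 mm up, flat root plate 44 mm across, neck 23 mm across from 58 to 80 mm up. Origin at the centre of its root plate, z towards the neck; it stands upright at the start.
- bulb3: Brown dormant amaryllis bulb with a pale cut neck, loose, about 0.11 kg, rigid; 3 to 5 bulbs are present. Round about z: 80 mm high, heavy below, thickest (54 mm) 18 mm up, flat root plate 44 mm across, neck 23 mm across from 58 to 80 mm up. Origin at the centre of its root plate, z towards the neck; it stands upright at the start.
- bulb4: Brown dormant amaryllis bulb with a pale cut neck, loose, about 0.11 kg, rigid; 3 to 5 bulbs are present. Round about z: 80 mm high, heavy below, thickest (54 mm) 18 mm up, flat root plate 44 mm across, neck 23 mm across from 58 to 80 mm up. Origin at the centre of its root plate, z towards the neck; it stands upright at the start.
- pink_pot: Pink plant pot with compost, 84 mm across the rim, 80 mm high; origin at the centre of its underside. A bystander.
- cream_pot: Cream plant pot with compost, 92 mm across the rim, 85 mm high; origin at the centre of its underside. A bystander.
- mist_bottle: White misting bottle with a green spray head, 64 mm across, 181 mm high; origin at the centre of its underside. A bystander.

How it is judged:
On the way, in this order (a step that is already met when the one before it is completed fails the run):
1. the box's cover is slid open, wide enough for a bulb (55 mm) (value of joint cover above 0.055 m), for 0.2 s.
2. every bulb is in the box (x of bulb0 in the frame of store_box between -0.086 and 0.086 m and y of bulb0 in the frame of store_box between -0.101 and 0.101 m and z of bulb0 in the frame of store_box between -0.005 and 0.07 m and x of bulb1 in the frame of store_box between -0.086 and 0.086 m and y of bulb1 in the frame of store_box between -0.101 and 0.101 m and z of bulb1 in the frame of store_box between -0.005 and 0.07 m and x of bulb2 in the frame of store_box between -0.086 and 0.086 m and y of bulb2 in the frame of store_box between -0.101 and 0.101 m and z of bulb2 in the frame of store_box between -0.005 and 0.07 m and x of bulb3 in the frame of store_box between -0.086 and 0.086 m and y of bulb3 in the frame of store_box between -0.101 and 0.101 m and z of bulb3 in the frame of store_box between -0.005 and 0.07 m and x of bulb4 in the frame of store_box between -0.086 and 0.086 m and y of bulb4 in the frame of store_box between -0.101 and 0.101 m and z of bulb4 in the frame of store_box between -0.005 and 0.07 m), for 0.2 s.
3. the cover is slid fully shut over them (value of joint cover below 0.005 m), for 0.2 s.
At the end, for the whole second after the job is handed in: The cover is within 5 mm of fully shut with every bulb inside the box; the trowel and the fork hang loop up, each threaded on a hook of its own (loop centre below the hook's bend and within 25 mm of it, tool within 0.6 rad of vertical) (all of step 2 and value of joint cover below 0.005 m and ((distance between trowel_loop and hook0_seat below 0.025 m and z of trowel_loop in the frame of hook0_seat below 0.002 m) or (distance between trowel_loop and hook1_seat below 0.025 m and z of trowel_loop in the frame of hook1_seat below 0.002 m) or (distance between trowel_loop and hook2_seat below 0.025 m and z of trowel_loop in the frame of hook2_seat below 0.002 m)) and angle between each of trowel, fork's own x axis and vertical below 0.6 rad and ((distance between fork_loop and hook0_seat below 0.025 m and z of fork_loop in the frame of hook0_seat below 0.002 m) or (distance between fork_loop and hook1_seat below 0.025 m and z of fork_loop in the frame of hook1_seat below 0.002 m) or (distance between fork_loop and hook2_seat below 0.025 m and z of fork_loop in the frame of hook2_seat below 0.002 m)) and not (distance between each of trowel_loop, fork_loop and hook0_seat below 0.025 m) and not (distance between each of trowel_loop, fork_loop and hook1_seat below 0.025 m) and not (distance between each of trowel_loop, fork_loop and hook2_seat below 0.025 m)); the robot touches nothing.
It fails at once if the pink pot is knocked over or pushed more than 40 mm (distance of pink_pot from where it was at the start of the episode above 0.04 m or angle between pink_pot's own z axis and vertical above 0.5 rad).
It fails at once if the cream pot is knocked over or pushed more than 40 mm (distance of cream_pot from where it was at the start of the episode above 0.04 m or angle between cream_pot's own z axis and vertical above 0.5 rad).
It fails at once if the misting bottle is knocked over or pushed more than 40 mm (distance of mist_bottle from where it was at the start of the episode above 0.04 m or angle between mist_bottle's own z axis and vertical above 0.5 rad).
Of bulb0, bulb1, bulb2, bulb3, bulb4 only 3 to 5 are there at a start; the rules pass over those that are not, and their reading is None.
At some moment in a run one of bulb0, bulb1, bulb2, bulb3, bulb4, trowel, fork may be knocked a few centimetres aside while the robot is not near it.
It also fails if it takes over 210 s, if anything falls off the work surface, if the arm or the gripper's body presses on something with over 40 N, if the wrist force passes 120 N, or if a joint passes its speed limit or range.

## Working session

There is one attempt and no reset: what is moved stays moved. The work goes in short steps, Python scripts to look and compute and a tool call to move; the robot and the scene stay as the last step left them, time stands still between calls to the robot, and variables do not carry over. Pictures are saved under pics/ and viewed, at most 14 in all, crops included, and the job is handed in when it is done.

Besides the shell and the picture viewer there is one more tool, called after ">>>" in YAML: its name, and indented under it one key for each argument. drive_tool: Moves the arm, as the interface text tells. Its arguments: {"type":"object","properties":{"steps":{"type":"array","items":{"type":"array"}},"grip_force":{"type":"number"}},"required":["steps"]}

```bash
mkdir -p pics; ls; cat > h.py <<'E'
import numpy as np,cv2
from rig import bot
from scipy.spatial.transform import Rotation as R
def cam(n,save=None):
    s=bot.observe(); c=bot.read_camera(n); im=np.array(c["pixels"]); K=np.array(c["intrinsics"])
    if n=="wrist":
        T=np.eye(4);T[:3,:3]=R.from_quat(s["ee_rot"]).as_matrix();T[:3,3]=s["position"];M=T@np.array(c["T_tool_cam"])
    else: M=np.array(c["cam_to_world"])
    if save: cv2.imwrite("pics/"+save,im[:,:,::-1])
    return im,K,M
def ray(K,M,u,v):
    d=np.array([(u-K[0,2])/K[0,0],-(v-K[1,2])/K[1,1],-1.]); return M[:3,3],M[:3,:3]@d
def onz(K,M,u,v,z):
    o,d=ray(K,M,u,v); return o+d*(z-o[2])/d[2]
def proj(K,M,p):
    q=np.linalg.inv(M)@np.append(p,1); return K[0,0]*q[0]/-q[2]+K[0,2],K[1,1]*q[1]/q[2]+K[1,2]
E
python3 - <<'E'
from h import *
for n in("top","scene"):
    im,K,M=cam(n,n+"0.png"); print(n,K.round(1).tolist(),M.round(3).tolist())
c=bot.read_camera("wrist");print({k:np.array(v).round(3).tolist() for k,v in c.items() if k!="pixels"}); print(bot.observe())
print(c.keys())
E
```

```text
pics
top [[610.2, 0.0, 315.3], [0.0, 610.2, 227.8], [0.0, 0.0, 1.0]] [[0.021, 0.987, -0.161, 0.337], [-1.0, 0.021, -0.003, -0.038], [0.0, 0.161, 0.987, 1.72], [0.0, 0.0, 0.0, 1.0]]
scene [[568.1, 0.0, 324.1], [0.0, 568.1, 242.2], [0.0, 0.0, 1.0]] [[0.736, -0.53, 0.42, 1.151], [0.676, 0.563, -0.475, -0.688], [0.015, 0.634, 0.773, 1.285], [0.0, 0.0, 0.0, 1.0]]
{'intrinsics': [[345.777, 0.0, 313.812], [0.0, 345.777, 237.335], [0.0, 0.0, 1.0]], 'T_tool_cam': [[-0.0, 0.959, 0.285, 0.072], [1.0, 0.0, -0.0, 0.001], [-0.0, 0.285, -0.959, -0.135], [0.0, 0.0, 0.0, 1.0]]}
{'t': 0.15, 'joints': array([ 1.50811612e+00,  3.59211587e-01,  1.13075869e-02, -2.61626290e-04,
       -1.22413354e+00, -2.88112369e-01]), 'qd': array([ 1.74576526e-05, -1.49192826e-03,  1.63418362e-03,  5.10915928e-04,
        7.37474262e-04, -6.70420462e-04]), 'joint_torque': array([ 5.42918474e-05, -5.83876991e+01,  2.93651122e+01,  6.94049343e+00,
       -4.27832725e-03, -3.16518054e-06]), 'position': array([0.2318511 , 0.63356032, 0.23860128]), 'ee_rot': array([ 9.84649498e-01, -1.74542162e-01, -5.24188466e-05,  6.30503452e-04]), 'ft_force': array([-0.03677437,  0.63110991, -0.50067933]), 'torque': array([ 0.01334627, -0.03553279,  0.01045586]), 'grip_force': 0.0, 'finger_gap': 0.9999263311372072}
dict_keys(['pixels', 'intrinsics', 'T_tool_cam'])
```

View pics/top0.png

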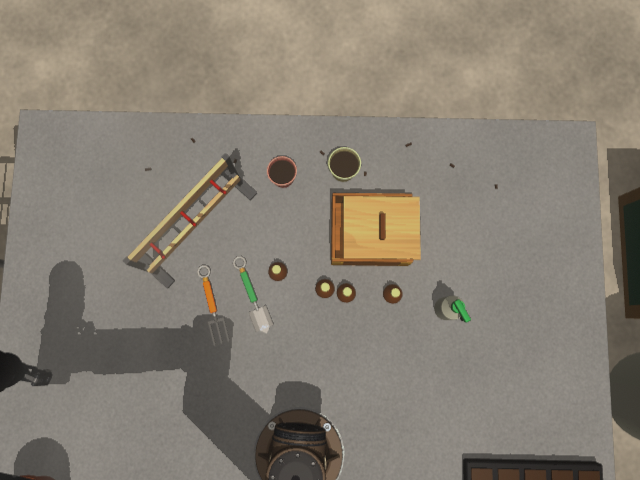

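View pics/scene0.png

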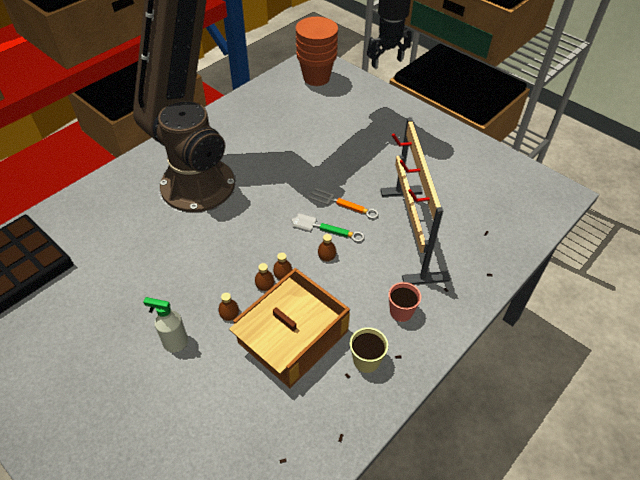

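The top view shows four bulbs with necks near (278,269), (325,287), (347,291) and (393,293). The box is at about (378,228) with its cover nearly shut, the trowel loop at (240,263), the fork loop at (204,271), and the stand's hooks at (155,248), (187,217) and (217,186). Measuring by masks next.

```bash
cat > m.py <<'E'
from h import *
im,K,M=cam("top"); ims,Ks,Ms=cam("scene")
def blobs(im,lo,hi,amin,roi=None):
    h=cv2.cvtColor(im,cv2.COLOR_RGB2HSV); m=cv2.inRange(h,lo,hi)
    if roi: z=np.zeros_like(m); z[roi[1]:roi[3],roi[0]:roi[2]]=m[roi[1]:roi[3],roi[0]:roi[2]]; m=z
    n,l,s,c=cv2.connectedComponentsWithStats(m)
    return [(c[i],s[i,4],np.argwhere(l==i)[:,::-1].astype(np.float32)) for i in range(1,n) if s[i,4]>=amin]
def rect(p): return cv2.minAreaRect(p)
def P(u,z): return onz(K,M,u[0],u[1],z).round(4)[:2]
E
python3 - <<'E'
from m import *
h=cv2.cvtColor(im,cv2.COLOR_RGB2HSV)
for n,u,v in [("neck",278,269),("neck",325,287),("box rim",336,210),("cover",365,228),("grip",382,228),("fork",209,296),("trowel",249,290),("hook",187,217),("rail",178,205),("rail",205,176),("loop",204,265)]: print(n,h[v,u])
for nm,lo,hi,a,roi,z in [("neck",(18,90,130),(35,255,255),8,(260,255,420,310),.08),("orange",(5,150,120),(18,255,255),40,(190,265,230,320),.016),("green",(45,120,60),(80,255,255),40,(230,260,270,310),.016),("red",(0,170,90),(4,255,255),8,(120,150,245,290),.27)]:
  for c,n,p in blobs(im,lo,hi,a,roi):
    r=rect(p); print(nm,c.round(1),n,"rect",[np.round(x,1) for x in r],P(c,z), [P(q,z).tolist() for q in cv2.boxPoints(r)] if nm!="neck" else "")
big=cv2.resize(im[140:345,115:435],None,fx=2.5,fy=2.5,interpolation=cv2.INTER_CUBIC); cv2.imwrite("pics/crop.png",big[:,:,::-1])
E
```

```text
neck [ 30  90 203]
neck [ 31  90 206]
box rim [ 13 171 155]
cover [ 21 130 206]
grip [ 11 161 111]
fork [ 15 208 204]
trowel [ 64 131 161]
hook [  2 203 175]
rail [ 24  95 202]
rail [ 23  91 204]
loop [ 17  30 137]
neck [384.1 256.6] 228 rect [array([381.5, 257. ]), array([ 4., 75.]), np.float64(90.0)] [ 0.53   -0.2203] 
neck [275.9 269.1] 65 rect [array([276., 269.]), array([8., 8.]), np.float64(90.0)] [0.4901 0.071 ] 
neck [324.8 286.6] 56 rect [array([325., 287.]), array([8., 8.]), np.float64(90.0)] [ 0.4456 -0.0614] 
neck [347.2 291.4] 48 rect [array([346.8, 291.3]), array([8.5, 7.8]), np.float64(45.0)] [ 0.4341 -0.1217] 
neck [395.3 292.4] 66 rect [array([395.2, 292.4]), array([8.9, 8. ]), np.float64(63.4)] [ 0.4341 -0.2505] 
orange [209.1 295.6] 230 rect [array([208.9, 294.6]), array([35.2,  6.8]), np.float64(76.0)] [0.4184 0.2587] [[0.4656, 0.2826], [0.4705, 0.2644], [0.3766, 0.2361], [0.3717, 0.2542]]
green [248.2 286.7] 176 rect [array([248.1, 286.6]), array([29.9,  5.8]), np.float64(69.0)] [0.4451 0.151 ] [[0.4808, 0.1751], [0.487, 0.1601], [0.4101, 0.1273], [0.4041, 0.1421]]
red [214.9 184.7] 35 rect [array([215.5, 185.5]), array([14.1,  2.8]), np.float64(45.0)] [0.6752 0.2135] [[0.6828, 0.227], [0.688, 0.2223], [0.6635, 0.1968], [0.6584, 0.2014]]
red [224.1 191.9] 8 rect [array([224., 192.]), array([2., 2.]), np.float64(90.0)] [0.6577 0.1902] [[0.6598, 0.193], [0.6599, 0.1881], [0.655, 0.1879], [0.6549, 0.1928]]
red [187.4 218.1] 45 rect [array([187.8, 218.8]), array([19.1,  2.8]), np.float64(45.0)] [0.5911 0.2759] [[0.6033, 0.2945], [0.6083, 0.2899], [0.5759, 0.2555], [0.5709, 0.2601]]
```

View pics/crop.png

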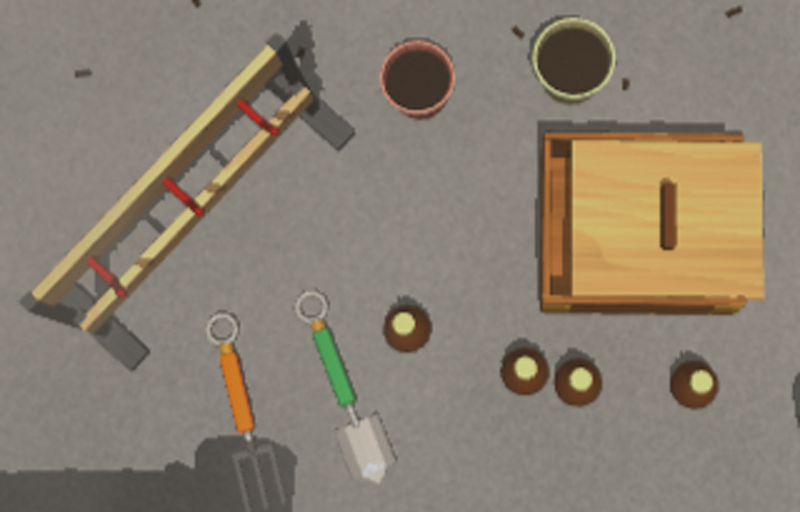

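The crop shows the three red hooks pointing to the lower right, and the cover slightly open, with the bar at crop (668,214). Next I measure the box and the stand, and triangulate the hooks.

```bash
python3 - <<'E'
from m import *
# cover
for c,n,p in blobs(im,(17,100,150),(26,200,255),500,(325,185,430,270)):
    r=rect(p); print("cover",n,[P(q,.103).tolist() for q in cv2.boxPoints(r)],P(r[0],.103))
for c,n,p in blobs(im,(0,100,60),(14,255,130),40,(370,205,396,250)):
    r=rect(p); print("bar",n,P(r[0],.129),[P(q,.129).tolist() for q in cv2.boxPoints(r)])
print("rim L",P((332.2,192.8),.108),P((331.4,258.8),.108))
for c,n,p in blobs(im,(19,70,150),(28,125,255),150,(120,150,245,290)):
    r=rect(p); print("rail",n,P(r[0],.287),[P(q,.287).tolist() for q in cv2.boxPoints(r)])
for nm,I,roi in(("top",im,(120,150,245,290)),("scene",ims,(380,125,445,220))):
  for c,n,p in blobs(I,(0,140,70),(6,255,255),12,roi):
    q=p@np.array([1,1] if nm=="top" else [1,0.]); print(nm,"hook",c.round(1),n,rect(p)[1:],"ends",p[q<=q.min()+1].mean(0),p[q>=q.max()-1].mean(0))
big=cv2.resize(ims[110:290,320:460],None,fx=4,fy=3.3,interpolation=cv2.INTER_CUBIC); 
big=cv2.resize(ims[115:260,290:460],None,fx=4,fy=4,interpolation=cv2.INTER_CUBIC);cv2.imwrite("pics/crop2.png",big[:,:,::-1])
# loops: grey pixels
for nm,(u,v) in(("trowel",(240,263)),("fork",(204,271))):
    w=im[v-10:v+11,u-10:u+11].astype(int); h=cv2.cvtColor(im,cv2.COLOR_RGB2HSV)[v-10:v+11,u-10:u+11]
    m=(h[:,:,2]>np.median(h[:,:,2])+18)&(h[:,:,1]<60); p=np.argwhere(m)[:,::-1]+[u-10,v-10]
    (cx,cy),rr=cv2.minEnclosingCircle(p.astype(np.float32)); print(nm,"loop",m.sum(),cx,cy,rr,P((cx,cy),.012),P(p.mean(0),.012))
E
```

```text
cover 4560 [[0.5186, -0.111], [0.69, -0.1087], [0.6943, -0.3146], [0.5228, -0.3134]] [ 0.6057 -0.2119]
bar 130 [ 0.6054 -0.2091] [[0.6403, -0.2037], [0.6405, -0.2143], [0.5708, -0.2145], [0.5706, -0.204]]
rim L [ 0.6971 -0.0765] [ 0.5178 -0.0773]
rail 603 [0.6109 0.3008] [[0.4934, 0.4092], [0.7394, 0.1981], [0.7316, 0.1896], [0.4859, 0.4007]]
top hook [217.3 186.6] 60 ((19.96548843383789, 3.1122677326202393), 40.23635482788086) ends [210.33333 180.33333] [225.  192.5]
top hook [187.4 218. ] 61 ((19.839693069458008, 2.939213752746582), 42.709388732910156) ends [180.8 211.8] [194.66667 224.66667]
top hook [154.9 247.7] 29 ((11.31370735168457, 2.1213202476501465), 45.0) ends [150.66667 243.66667] [158.5 251. ]
scene hook [401.3 141.1] 64 ((21.466251373291016, 7.602630138397217), 26.56505012512207) ends [392.6 134.2] [410.5 143. ]
scene hook [409.4 167.6] 59 ((21.449525833129883, 7.824020862579346), 25.201122283935547) ends [400.5 161. ] [418.42856 169.28572]
scene hook [418.4 196.9] 71 ((22.337617874145508, 8.528907775878906), 23.96249008178711) ends [409.57144 190.42857] [428.4 198.4]
trowel loop 36 238.8947296142578 262.368408203125 6.1164655685424805 [0.5131 0.1801] [0.5144 0.1822]
fork loop 39 203.0 271.3888854980469 6.167769432067871 [0.4856 0.2797] [0.4864 0.279 ]
```

View pics/crop2.png

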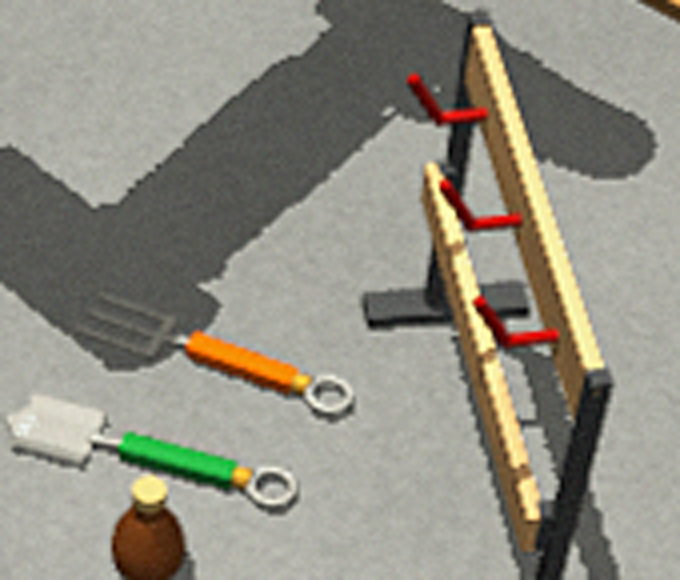

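The crop shows each hook's tip and bend. In scene pixels the tips are at (393,135), (401.5,162) and (410,191), and the bends at (400,144.5), (408.5,170.5) and (417.5,200). I solve the stand pose from these points.

```bash
python3 - <<'E'
from m import *
from scipy.optimize import least_squares
tips=[(393.3,135),(401.5,161.7),(410,190.7)]; bends=[(400.2,144.5),(408.5,170.5),(417.5,200)]
T=[(225,192.5),(194.7,224.7)]
def w(p,s): x,y,a=p; return np.array([x+np.cos(a)*s[0]-np.sin(a)*s[1],y+np.sin(a)*s[0]+np.cos(a)*s[1],s[2]])
def f(p):
    r=[]
    for i in range(3):
        r+=list(np.array(proj(Ks,Ms,w(p,(-.060,.105*(1-i),.292))))-tips[i]); r+=list(np.array(proj(Ks,Ms,w(p,(-.038,.105*(1-i),.256))))-bends[i])
    r+=list(np.array(proj(K,M,w(p,(-.06,-.105,.292))))-T[0])+list(np.array(proj(K,M,w(p,(-.06,0,.292))))-T[1])
    return r
s=least_squares(f,[.611,.301,.86]); print(s.x, np.degrees(s.x[2]), np.round(s.fun,1))
for i in range(3): print(i,w(s.x,(-.038,.105*(1-i),.256)).round(4),w(s.x,(-.06,.105*(1-i),.292)).round(4))
E
```

```text
[0.6131842  0.30033906 0.85749254] 49.130703460304154 [ 0.1 -0.2 -0.3  0.1 -0.3 -0.2 -0.7  0.6 -0.2 -0.1 -1.   0.1 -0.7 -0.8
 -0.8 -0.9]
0 [0.5089 0.3403 0.256 ] [0.4945 0.3237 0.292 ]
1 [0.5883 0.2716 0.256 ] [0.5739 0.255  0.292 ]
2 [0.6677 0.2029 0.256 ] [0.6533 0.1863 0.292 ]
```

>>> drive_tool:
  steps:
    - [[0.4, -1, 0.5], [0, 0, 0.05], 0.6]
    - [[0.7, -1, 0.5], [0, 0, 0.11], 0.6]
    - [[0.8, -1, 0.5], [0, 0, 0.11], 0.6]
    - [[0.9, -1, 0.5], [0, 0, 0.11], 0.6]
    - [[1, -1, 0.5], [0, 0, 0.11], 0.6]
    - [[1, -1, 0.5], [0, 0, 0.11], 0.6]
    - [[1, -1, 0.5], [0, 0, 0.11], 0.6]
    - [[1, -1, 0.5], [0, 0, 0.11], 0.6]
    - [[1, -1, 0.5], [0, 0, 0.11], 0.6]
    - [[1, -1, 0.5], [0, 0, 0.11], 0.6]

```text
t: 1.7
position: [0.3318, 0.534, 0.2894]
ee_rot: [1.0, -0.002, 0.0, -0.0]
ft_force: [-0.2, -0.2, -0.5]
finger_gap: 0.601
grip_force: 0.0
```

Stand pose fits within about 1 px. The fork lies close to the arm, so I take it first: origin about (0.412, 0.257), yaw 17°, going to hook 1.

>>> drive_tool:
  steps:
    - [[0.1, -0.2, -0.1], [0, 0, 0.03], 0.5]
    - [[0.2, -0.5, -0.3], [0, 0, 0.06], 0.5]
    - [[0.3, -0.8, -0.5], [0, 0, 0.094], 0.5]
    - [[0.4, -1, -0.7], [0, 0, 0.094], 0.5]
    - [[0.4, -1, -0.9], [0, 0, 0.094], 0.5]
    - [[0.4, -1, -0.9], [0, 0, 0.094], 0.5]
    - [[0.4, -1, -0.9], [0, 0, 0.094], 0.5]
    - [[0.4, -1, -0.9], [0, 0, 0.094], 0.5]
    - [[0.4, -1, -0.9], [0, 0, 0.094], 0.5]
    - [[0.4, -1, -0.9], [0, 0, 0.094], 0.5]

```text
t: 2.95
position: [0.372, 0.434, 0.1996]
ee_rot: [0.989, 0.145, 0.0, -0.0]
ft_force: [0.3, -0.7, 0.6]
finger_gap: 0.499
grip_force: 0.0
```

>>> drive_tool:
  steps:
    - [[0.1, -0.2, -0.1], [0, 0, 0], 0.5]
    - [[0.2, -0.4, -0.3], [0, 0, 0], 0.5]
    - [[0.3, -0.7, -0.5], [0, 0, 0], 0.5]
    - [[0.4, -0.9, -0.7], [0, 0, 0], 0.5]
    - [[0.4, -1, -0.8], [0, 0, 0], 0.5]
    - [[0.4, -1, -0.8], [0, 0, 0], 0.5]
    - [[0.4, -1, -0.8], [0, 0, 0], 0.5]
    - [[0.4, -1, -0.8], [0, 0, 0], 0.5]
    - [[0.4, -1, -0.8], [0, 0, 0], 0.5]
    - [[0.4, -1, -0.8], [0, 0, 0], 0.5]

```text
t: 4.2
position: [0.4119, 0.3341, 0.1195]
ee_rot: [0.989, 0.145, 0.0, -0.0]
ft_force: [0.1, -0.3, -0.0]
finger_gap: 0.498
grip_force: 0.0
```

```bash
python3 - <<'E'
from m import *
for c,n,p in blobs(im,(5,150,120),(18,255,255),40,(190,265,230,320)):
    r=rect(p);print("orange(top)",P(r[0],.016))
iw,Kw,Mw=cam("wrist","w1.png")
for c,n,p in blobs(iw,(5,150,100),(18,255,255),300):
    r=rect(p); print(n,r, onz(Kw,Mw,*r[0],.016).round(4),[onz(Kw,Mw,*q,.016).round(4)[:2].tolist() for q in cv2.boxPoints(r)])
print(bot.observe()["position"],bot.observe()["joints"].round(2))
E
```

```text
orange(top) [0.4203 0.2591]
2795 ((411.4958801269531, 258.0450744628906), (27.613405227661133, 114.25611114501953), 5.19442892074585) [0.4184 0.2612 0.016 ] [[0.3718, 0.2586], [0.4569, 0.2825], [0.4607, 0.2635], [0.3758, 0.2375]]
[0.41191909 0.33393528 0.11932044] [ 1.05  0.24 -0.47 -0.   -0.87  0.81]
```

View pics/w1.png

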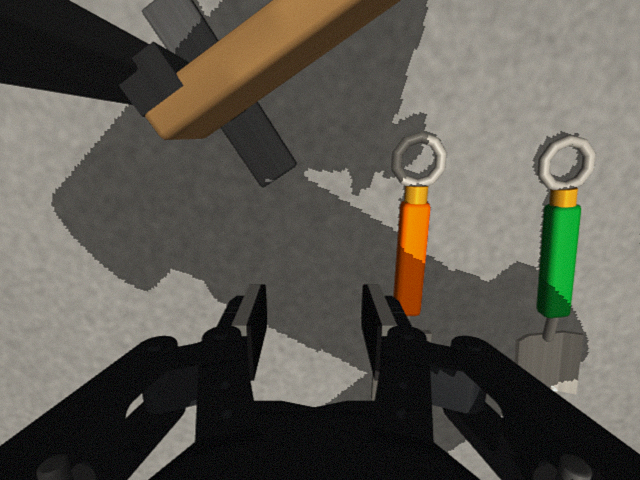

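The wrist view shows the fork handle from (410,316) to (415,205) with the loop at (418,160). It agrees with the top view to about 2 mm, so I grasp.

>>> drive_tool:
  steps:
    - [[0, -0.4, 0], [0, 0, 0], 0.5]
    - [[0, -0.755, -0.1], [0, 0, 0], 0.5]
    - [[0, -0.755, -0.4], [0, 0, 0], 0.5]
    - [[0, -0.755, -0.7], [0, 0, 0], 0.5]
    - [[0, -0.755, -0.9], [0, 0, 0], 0.5]
    - [[0, -0.755, -1], [0, 0, 0], 0.5]
    - [[0, -0.755, -1], [0, 0, 0], 0.5]
    - [[0, -0.755, -1], [0, 0, 0], 0.5]
    - [[0, -0.755, -1], [0, 0, 0], 0.5]
    - [[0, -0.755, -1], [0, 0, 0], 0.5]

```text
t: 5.6
position: [0.4122, 0.2587, 0.0199]
ee_rot: [0.989, 0.145, 0.0, -0.0]
ft_force: [-0.5, 0.0, 0.1]
finger_gap: 0.499
grip_force: 0.0
```

>>> drive_tool:
  steps:
    - [[0, 0, -0.08], [0, 0, 0], 0.5]
    - [[0, 0, -0.08], [0, 0, 0], 0.1]
    - [[0, 0, -0.08], [0, 0, 0], 0.1]
    - [[0, 0, -0.08], [0, 0, 0], 0.1]
    - [[0, 0, -0.08], [0, 0, 0], 0.1]
    - [[0, 0, -0.08], [0, 0, 0], 0.1]
    - [[0, 0, -0.08], [0, 0, 0], 0.1]
    - [[0, 0, -0.08], [0, 0, 0], 0.1]
    - [[0, 0, 0.2], [0, 0, 0], 0.1]
    - [[0, 0, 0.5], [0, 0, 0], 0.1]
  grip_force: 70

```text
t: 6.85
position: [0.4117, 0.258, 0.0696]
ee_rot: [0.99, 0.145, -0.001, 0.001]
ft_force: [0.2, -0.4, -1.0]
finger_gap: 0.212
grip_force: 68.6
```

>>> drive_tool:
  steps:
    - [[0, 0, 0.2], [0, 0, 0], 0.1]
    - [[0, -0.1, 0.5], [0, 0, 0], 0.1]
    - [[0.1, -0.3, 0.7], [0, 0, 0], 0.1]
    - [[0.2, -0.5, 0.9], [0, 0, 0], 0.1]
    - [[0.3, -0.6, 1], [0, 0, 0], 0.1]
    - [[0.3, -0.6, 1], [0, 0, 0], 0.1]
    - [[0.3, -0.6, 1], [0, 0, 0], 0.1]
    - [[0.3, -0.6, 1], [0, 0, 0], 0.1]
    - [[0.3, -0.6, 1], [0, 0, 0], 0.1]
    - [[0.3, -0.6, 1], [0, 0, 0], 0.1]

```text
t: 8.1
position: [0.4418, 0.1985, 0.1691]
ee_rot: [0.989, 0.145, -0.0, 0.0]
ft_force: [0.5, 0.3, -1.0]
finger_gap: 0.216
grip_force: 68.6
```

```bash
cat > g.py <<'E'
from m import *
S=np.array([.6132,.3003]);YAW=.8575
h=np.array([np.cos(YAW),np.sin(YAW),0]);Y=np.array([-h[1],h[0],0]);Z=np.array([0,0,1.])
def sp(x,y,z): return np.array([S[0],S[1],0])+x*h+y*Y+z*Z
def Rt(phi,yaw=YAW):
    hh=np.array([np.cos(yaw),np.sin(yaw),0]);c,s=np.cos(np.radians(phi)),np.sin(np.radians(phi))
    x=hh*c+Z*s; z=hh*s-Z*c; return np.stack([x,np.cross(z,x),z],1)
def goal(loopw,phi,l,yaw=YAW,s=None):
    s=s or bot.observe(); Rm=Rt(phi,yaw); p=loopw-Rm@l
    rv=R.from_matrix(Rm@R.from_quat(s["ee_rot"]).as_matrix().T).as_rotvec()/np.pi
    print("TCP",p.round(4),"shift",((p-s["position"])/.1).round(3),"turn",rv.round(4))
def loopcam(save,zt=.004,x=.078):
    iw,Kw,Mw=cam("wrist",save); s=bot.observe(); T=np.eye(4);T[:3,:3]=R.from_quat(s["ee_rot"]).as_matrix();T[:3,3]=s["position"]
    Mt=np.linalg.inv(T)@Mw; u,v=proj(Kw,Mt,np.array([x,0,zt])); print("pred px",u,v)
    return iw,Kw,Mt
E
python3 - <<'E'
from g import *
iw,Kw,Mt=loopcam("w2.png")
for nm,hi in(("orange",(18,255,255)),):
  for c,n,p in blobs(iw,(5,150,100),hi,300):
    r=rect(p);print(r,[onz(Kw,Mt,*q,-.004).round(4).tolist() for q in cv2.boxPoints(r)])
big=cv2.resize(iw[60:260,220:420],None,fx=3,fy=3);cv2.imwrite("pics/w2c.png",big[:,:,::-1])
goal(sp(-.078,0,.322),60,np.array([.078,0,.004]))
E
```

```text
pred px 313.3440145131539 117.49178697571747
((313.4999694824219, 280.4999694824219), (220.99996948242188, 46.99999237060547), 90.0) [[0.0592, -0.0087, -0.004], [0.0592, 0.0088, -0.004], [-0.0397, 0.0107, -0.004], [-0.0397, -0.0106, -0.004]]
TCP [0.5344 0.2092 0.2565] shift [0.925 0.108 0.872] turn [ 0.1832 -0.2834  0.1636]
```

View pics/w2c.png

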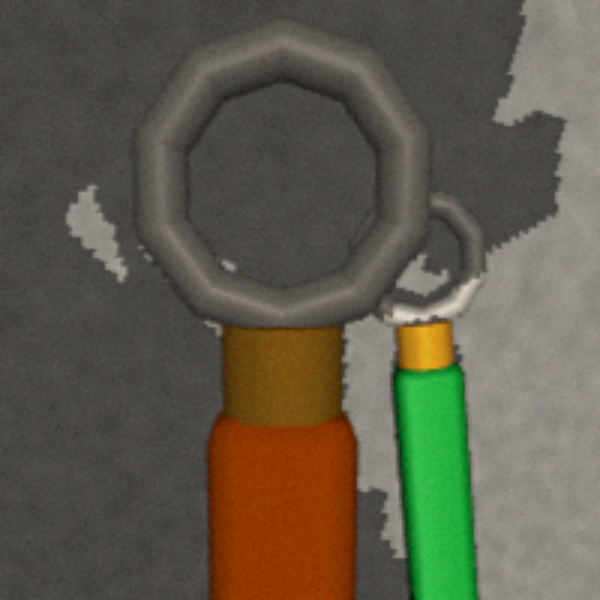

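The loop is centred at wrist pixel (314.7,119.3), within 1 mm of the prediction. Now pitch up and come in front of hook 1's tip.

>>> drive_tool:
  steps:
    - [[0, 0, 0.3], [0.026, -0.04, 0.023], 0.1]
    - [[0, 0, 0.5], [0.052, -0.08, 0.046], 0.1]
    - [[0.1, 0, 0.7], [0.078, -0.12, 0.069], 0.1]
    - [[0.2, 0, 0.8], [0.104, -0.16, 0.092], 0.1]
    - [[0.3, 0, 0.87], [0.13, -0.2, 0.115], 0.1]
    - [[0.45, 0.03, 0.87], [0.156, -0.24, 0.138], 0.1]
    - [[0.6, 0.06, 0.87], [0.183, -0.283, 0.164], 0.1]
    - [[0.75, 0.08, 0.87], [0.183, -0.283, 0.164], 0.1]
    - [[0.85, 0.1, 0.87], [0.183, -0.283, 0.164], 0.1]
    - [[0.92, 0.11, 0.87], [0.183, -0.283, 0.164], 0.1]

```text
t: 9.5
position: [0.5046, 0.193, 0.2356]
ee_rot: [0.834, 0.343, 0.389, -0.19]
ft_force: [-1.4, -1.2, -3.1]
finger_gap: 0.211
grip_force: 68.7
```

>>> drive_tool:
  steps:
    - [[0, 0, 0], [0, 0, 0], 0.1]
    - [[0, 0, 0], [0, 0, 0], 0.1]
    - [[0, 0, 0], [0, 0, 0], 0.1]
    - [[0, 0, 0], [0, 0, 0], 0.1]
    - [[0, 0, 0], [0, 0, 0], 0.1]
    - [[0, 0, 0], [0, 0, 0], 0.1]
    - [[0, 0, 0], [0, 0, 0], 0.1]
    - [[0, 0, 0], [0, 0, 0], 0.1]
    - [[0, 0, 0], [0, 0, 0], 0.1]
    - [[0, 0, 0], [0, 0, 0], 0.1]

```text
t: 10.75
position: [0.5043, 0.1921, 0.2349]
ee_rot: [0.835, 0.343, 0.388, -0.189]
ft_force: [-0.9, -0.1, -0.9]
finger_gap: 0.21
grip_force: 68.8
```

```bash
python3 - <<'E'
from g import *
l=np.array([.077,.0005,.004])
s=bot.observe(); print(s["joints"].round(2)); print("loop stand", R.from_quat(s["ee_rot"]).as_matrix()@l+s["position"]-sp(0,0,0))
iw,Kw,Mt=loopcam("w3.png")
T=np.eye(4);T[:3,:3]=R.from_quat(s["ee_rot"]).as_matrix();T[:3,3]=s["position"];Mw=T@Mt
for q in((-.06,0,.292),(-.038,0,.256),(-.006,0,.256)): print("pred hook px",np.round(proj(Kw,Mw,sp(*q)),1))
for q in ((-.06,0,.292),(-.048,0,.272),(-.038,0,.258)): goal(sp(*q),60,l)
goal(sp(-.036,0,.253),75,l)
E
```

```text
[ 0.3  -0.11 -0.53 -0.94 -0.52  2.73]
loop stand [-0.07075075 -0.07341357  0.29221079]
pred px 314.21625978013117 118.12453810546045
pred hook px [322.3  61.9]
pred hook px [321.5 103.2]
pred hook px [318.1  72.4]
TCP [0.5461 0.2235 0.2273] shift [ 0.418  0.314 -0.076] turn [ 0.026  -0.0452  0.0161]
TCP [0.554  0.2326 0.2073] shift [ 0.497  0.404 -0.276] turn [ 0.026  -0.0452  0.0161]
TCP [0.5605 0.2402 0.1933] shift [ 0.562  0.48  -0.416] turn [ 0.026  -0.0452  0.0161]
TCP [0.5737 0.2554 0.1797] shift [ 0.694  0.633 -0.553] turn [ 0.0877 -0.1012  0.0138]
```

View pics/w3.png

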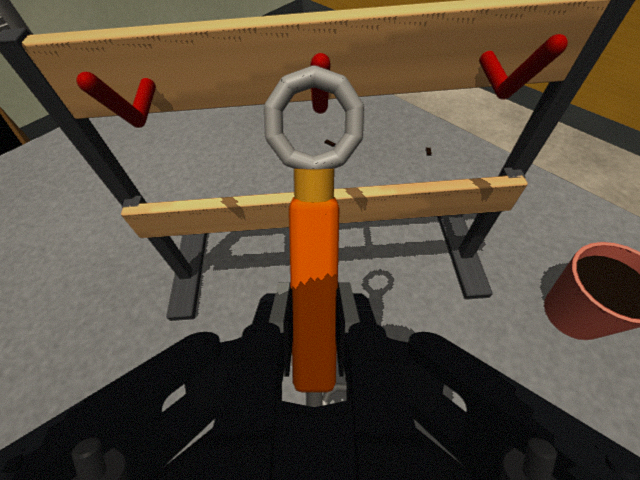

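The view shows hook 1's tip at (320,62), where it was predicted at (322,62). The fork hangs properly in the grip, but the arm stopped short because of joint-speed limits. Continuing to the point in front of the tip.

>>> drive_tool:
  steps:
    - [[0, 0, 0.1], [0.005, -0.01, 0.003], 0.1]
    - [[0, 0, 0.22], [0.01, -0.02, 0.007], 0.1]
    - [[0.05, 0.02, 0.22], [0.015, -0.03, 0.01], 0.1]
    - [[0.1, 0.05, 0.22], [0.026, -0.045, 0.016], 0.1]
    - [[0.2, 0.1, 0.22], [0.026, -0.045, 0.016], 0.1]
    - [[0.3, 0.17, 0.22], [0.026, -0.045, 0.016], 0.1]
    - [[0.3, 0.17, 0.22], [0.026, -0.045, 0.016], 0.1]
    - [[0.3, 0.17, 0.22], [0.026, -0.045, 0.016], 0.1]
    - [[0.3, 0.17, 0.22], [0.026, -0.045, 0.016], 0.1]
    - [[0.3, 0.17, 0.22], [0.026, -0.045, 0.016], 0.1]

```text
t: 12.15
position: [0.5318, 0.2151, 0.2713]
ee_rot: [0.796, 0.358, 0.445, -0.202]
ft_force: [1.0, 0.2, -1.2]
finger_gap: 0.209
grip_force: 68.8
```

```bash
python3 - <<'E'
from g import *
l=np.array([.077,.0005,.004])
s=bot.observe(); print(s["joints"].round(2),s["position"].round(4)); d=R.from_quat(s["ee_rot"]).as_matrix()@l+s["position"]-sp(0,0,0); print("loop stand",d@h,d@Y,d[2])
Mr=R.from_quat(s["ee_rot"]).as_matrix(); print("phi",np.degrees(np.arcsin(Mr[2,0])),"yaw",np.degrees(np.arctan2(Mr[1,2],Mr[0,2])))
for q in ((-.078,0,.322),(-.06,0,.292),(-.048,0,.272),(-.038,0,.258)): goal(sp(*q),60,l)
goal(sp(-.036,0,.253),75,l)
E
```

```text
[ 0.18 -0.08 -0.46 -1.15 -0.61  3.03] [0.5318 0.2151 0.2714]
loop stand -0.07400699699985767 0.004598144940660608 0.3349322371466419
phi 58.48509675368201 yaw 48.64467282264747
TCP [0.5343 0.2099 0.2573] shift [ 0.025 -0.052 -0.141] turn [ 0.0056 -0.0064  0.0034]
TCP [0.5461 0.2235 0.2273] shift [ 0.143  0.084 -0.441] turn [ 0.0056 -0.0064  0.0034]
TCP [0.554  0.2326 0.2073] shift [ 0.221  0.175 -0.641] turn [ 0.0056 -0.0064  0.0034]
TCP [0.5605 0.2402 0.1933] shift [ 0.287  0.25  -0.781] turn [ 0.0056 -0.0064  0.0034]
TCP [0.5737 0.2554 0.1797] shift [ 0.419  0.403 -0.917] turn [ 0.0683 -0.0613  0.0032]
```

Joint 6 is at its limit at this yaw. The loop does not need exact yaw, so I use yaw 33° and pitch 55° for slack.

```bash
python3 - <<'E'
from g import *
l=np.array([.077,.0005,.004]);y=np.radians(33)
for q in ((-.078,0,.322),): goal(sp(*q),55,l,y)
E
```

```text
TCP [0.5221 0.2159 0.2612] shift [-0.098  0.008 -0.102] turn [-0.0136  0.014  -0.0861]
```

>>> drive_tool:
  steps:
    - [[-0.03, 0, 0], [-0.003, 0.003, -0.02], 0.1]
    - [[-0.06, 0, 0], [-0.006, 0.006, -0.04], 0.1]
    - [[-0.1, 0.01, -0.05], [-0.01, 0.01, -0.06], 0.1]
    - [[-0.1, 0.01, -0.1], [-0.014, 0.014, -0.086], 0.1]
    - [[-0.1, 0.01, -0.1], [-0.014, 0.014, -0.086], 0.1]
    - [[-0.1, 0.01, -0.1], [-0.014, 0.014, -0.086], 0.1]
    - [[-0.1, 0.01, -0.1], [-0.014, 0.014, -0.086], 0.1]
    - [[-0.1, 0.01, -0.1], [-0.014, 0.014, -0.086], 0.1]
    - [[-0.1, 0.01, -0.1], [-0.014, 0.014, -0.086], 0.1]
    - [[-0.1, 0.01, -0.1], [-0.014, 0.014, -0.086], 0.1]

```text
t: 13.6
position: [0.5386, 0.224, 0.2643]
ee_rot: [0.835, 0.275, 0.444, -0.172]
ft_force: [-0.3, 0.5, -0.1]
finger_gap: 0.209
grip_force: 68.8
```

```bash
cat >> g.py <<'E'
def rep(l):
    s=bot.observe(); d=R.from_quat(s["ee_rot"]).as_matrix()@l+s["position"]-sp(0,0,0); Mr=R.from_quat(s["ee_rot"]).as_matrix()
    print(s["joints"].round(2),"loop stand",(d@h).round(4),(d@Y).round(4),d[2].round(4),"phi",np.degrees(np.arcsin(Mr[2,0])).round(1),"yaw",np.degrees(np.arctan2(Mr[1,2],Mr[0,2])).round(1))
E
python3 - <<'E'
from g import *
l=np.array([.077,.0005,.004]);y=np.radians(33); rep(l)
for q in ((-.078,0,.322),(-.06,0,.292),(-.048,0,.272),(-.038,0,.258),(-.034,0,.252)): goal(sp(*q),55,l,y)
E
```

```text
[ 0.58 -0.13 -0.62 -0.74 -0.13  2.32] loop stand -0.0625 -0.0055 0.3264 phi 56.8 yaw 39.4
TCP [0.5221 0.2159 0.2612] shift [-0.165 -0.083 -0.03 ] turn [-0.017   0.0004 -0.0263]
TCP [0.5339 0.2295 0.2312] shift [-0.047  0.054 -0.33 ] turn [-0.017   0.0004 -0.0263]
TCP [0.5417 0.2386 0.2112] shift [ 0.031  0.144 -0.53 ] turn [-0.017   0.0004 -0.0263]
TCP [0.5483 0.2461 0.1972] shift [ 0.097  0.22  -0.67 ] turn [-0.017   0.0004 -0.0263]
TCP [0.5509 0.2492 0.1912] shift [ 0.123  0.25  -0.73 ] turn [-0.017   0.0004 -0.0263]
```

Here joint 5 is near its singularity. Yaw 49° with a steeper pitch of 45° avoids it, and the loop lines up better with the rising hook.

```bash
python3 - <<'E'
from g import *
l=np.array([.077,.0005,.004])
goal(sp(-.082,0,.328),45,l)
E
```

```text
TCP [0.5217 0.1953 0.2764] shift [-0.169 -0.289  0.121] turn [-0.0552  0.0385  0.0642]
```

>>> drive_tool:
  steps:
    - [[-0.05, -0.05, 0.05], [-0.006, 0.004, 0.006], 0.1]
    - [[-0.1, -0.1, 0.1], [-0.015, 0.01, 0.017], 0.1]
    - [[-0.17, -0.15, 0.12], [-0.025, 0.018, 0.03], 0.1]
    - [[-0.17, -0.29, 0.12], [-0.035, 0.025, 0.04], 0.1]
    - [[-0.17, -0.29, 0.12], [-0.045, 0.03, 0.055], 0.1]
    - [[-0.17, -0.29, 0.12], [-0.055, 0.038, 0.064], 0.1]
    - [[-0.17, -0.29, 0.12], [-0.055, 0.038, 0.064], 0.1]
    - [[-0.17, -0.29, 0.12], [-0.055, 0.038, 0.064], 0.1]
    - [[-0.17, -0.29, 0.12], [-0.055, 0.038, 0.064], 0.1]
    - [[-0.17, -0.29, 0.12], [-0.055, 0.038, 0.064], 0.1]

```text
t: 15.05
position: [0.5213, 0.1953, 0.2762]
ee_rot: [0.84, 0.384, 0.349, -0.159]
ft_force: [-0.1, 0.9, -0.9]
finger_gap: 0.214
grip_force: 68.8
```

```bash
python3 - <<'E'
from g import *
l=np.array([.077,.0005,.004]);rep(l)
for q in ((-.078,0,.322),(-.06,0,.292),(-.048,0,.272),(-.038,0,.256),(-.034,0,.251)): goal(sp(*q),45,l)
E
```

```text
[ 0.48 -0.14 -0.51 -0.55 -0.52  2.33] loop stand -0.0823 0.0002 0.3279 phi 45.1 yaw 49.1
TCP [0.5243 0.1983 0.2704] shift [ 0.029  0.03  -0.058] turn [-0.0003  0.0005  0.0002]
TCP [0.5361 0.2119 0.2404] shift [ 0.146  0.166 -0.358] turn [-0.0003  0.0005  0.0002]
TCP [0.5439 0.221  0.2204] shift [ 0.225  0.257 -0.558] turn [-0.0003  0.0005  0.0002]
TCP [0.5505 0.2286 0.2044] shift [ 0.29   0.333 -0.718] turn [-0.0003  0.0005  0.0002]
TCP [0.5531 0.2316 0.1994] shift [ 0.317  0.363 -0.768] turn [-0.0003  0.0005  0.0002]
```

Exact pose reached, so I thread the loop down the hook.

>>> drive_tool:
  steps:
    - [[0.03, 0.03, -0.06], [0, 0, 0], 0.1]
    - [[0.07, 0.08, -0.16], [0, 0, 0], 0.1]
    - [[0.11, 0.12, -0.26], [0, 0, 0], 0.1]
    - [[0.15, 0.17, -0.36], [0, 0, 0], 0.1]
    - [[0.19, 0.21, -0.46], [0, 0, 0], 0.1]
    - [[0.225, 0.26, -0.56], [0, 0, 0], 0.1]
    - [[0.26, 0.295, -0.64], [0, 0, 0], 0.1]
    - [[0.29, 0.335, -0.72], [0, 0, 0], 0.1]
    - [[0.305, 0.35, -0.75], [0, 0, 0], 0.1]
    - [[0.305, 0.35, -0.75], [0, 0, 0], 0.1]

```text
t: 16.4
position: [0.5522, 0.2303, 0.2012]
ee_rot: [0.84, 0.384, 0.349, -0.159]
ft_force: [0.9, 0.8, -0.7]
finger_gap: 0.211
grip_force: 68.9
```

```bash
python3 - <<'E'
from g import *
l=np.array([.077,.0005,.004]);rep(l)
iw,Kw,Mt=loopcam("w4.png");print(bot.observe()["ft_force"])
cv2.imwrite("pics/w4.png",iw[0:320,120:520,::-1])
E
```

```text
[ 0.47  0.03 -0.49 -0.74 -0.41  2.55] loop stand -0.0358 -0.0002 0.2533 phi 45.1 yaw 49.0
pred px 314.2295539744766 117.89362956585474
[ 0.58277914 -0.09550649 -0.57112374]
```

View pics/w4.png

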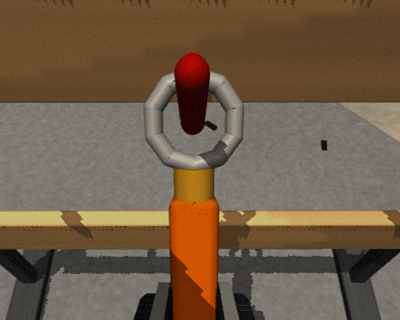

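The hook passes through the loop: the tip at (192,65) covers the top wire, and the bar goes down inside the ring. Release and back off along the gripper axis.

>>> drive_tool:
  steps:
    - [[0, 0, 0], [0, 0, 0], 0.25]
    - [[0, 0, 0], [0, 0, 0], 0.3]
    - [[0, 0, 0], [0, 0, 0], 0.4]
    - [[0, 0, 0], [0, 0, 0], 0.5]
    - [[0, 0, 0], [0, 0, 0], 0.55]
    - [[-0.05, -0.05, 0.07], [0, 0, 0], 0.55]
    - [[-0.14, -0.16, 0.21], [0, 0, 0], 0.55]
    - [[-0.23, -0.27, 0.35], [0, 0, 0], 0.55]
    - [[-0.35, -0.4, 0.5], [0, 0, 0], 0.55]
    - [[-0.46, -0.54, 0.5], [0, 0, 0], 0.55]

```text
t: 17.8
position: [0.5055, 0.1759, 0.2528]
ee_rot: [0.839, 0.384, 0.35, -0.159]
ft_force: [0.3, -0.2, -0.2]
finger_gap: 0.548
grip_force: 0.0
```

```bash
python3 - <<'E'
from g import *
iw,Kw,Mt=loopcam("w5.png")
# orange check in scene, trowel in top
for c,n,p in blobs(ims,(8,150,80),(18,255,255),30,(320,120,470,280)): print("scene orange",c.round(1),n,rect(p))
for z in(.256-.008-.028,.256-.008-.118): print("expected handle ends",np.round(proj(Ks,Ms,sp(-.038,0,z)),1))
for c,n,p in blobs(im,(45,120,60),(80,255,255),40,(200,220,300,340)): r=rect(p);print("green",n,[P(q,.016).tolist() for q in cv2.boxPoints(r)])
s=bot.observe();print(s["joints"].round(2))
cv2.imwrite("pics/sc5.png",cv2.resize(ims[100:300,290:490],None,fx=3,fy=3)[:,:,::-1])
E
```

```text
pred px 315.2469666208536 117.03798327112749
scene orange [405.1 193.3] 157 ((405.2799377441406, 192.53997802734375), (6.646804332733154, 27.29432487487793), 8.130102157592773)
scene orange [327.8 250.6] 113 ((327.3302001953125, 250.4056396484375), (12.774531364440918, 11.950366973876953), 74.05460357666016)
expected handle ends [406.1 181. ]
expected handle ends [402.  204.1]
[ 0.41 -0.14 -0.54 -0.64 -0.53  2.47]
```

View pics/sc5.png

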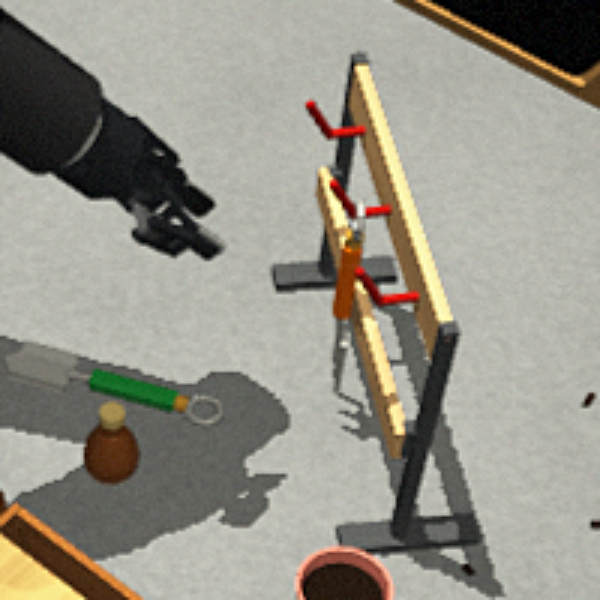

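The fork hangs on hook 1, with its handle from (350,245) to (343,318) in the crop, and the trowel has not moved. Next the trowel.

```bash
python3 - <<'E'
from g import *
goal(np.array([.443,.150,.16]),0,np.zeros(3),np.radians(23.3))
E
```

```text
TCP [0.443 0.15  0.16 ] shift [-0.632 -0.26  -0.909] turn [-0.1489  0.2038 -0.1356]
```

>>> drive_tool:
  steps:
    - [[-0.1, -0.05, 0], [-0.02, 0.025, -0.018], 0.5]
    - [[-0.25, -0.1, 0], [-0.04, 0.055, -0.036], 0.5]
    - [[-0.4, -0.2, -0.1], [-0.06, 0.08, -0.054], 0.5]
    - [[-0.6, -0.26, -0.3], [-0.08, 0.11, -0.073], 0.5]
    - [[-0.63, -0.26, -0.5], [-0.1, 0.14, -0.091], 0.5]
    - [[-0.63, -0.26, -0.7], [-0.12, 0.165, -0.11], 0.5]
    - [[-0.63, -0.26, -0.9], [-0.149, 0.204, -0.136], 0.5]
    - [[-0.63, -0.26, -0.9], [-0.149, 0.204, -0.136], 0.5]
    - [[-0.63, -0.26, -0.9], [-0.149, 0.204, -0.136], 0.5]
    - [[-0.63, -0.26, -0.9], [-0.149, 0.204, -0.136], 0.5]

```text
t: 19.3
position: [0.4428, 0.15, 0.1617]
ee_rot: [0.979, 0.202, 0.001, -0.0]
ft_force: [0.2, 0.2, -0.1]
finger_gap: 0.504
grip_force: 0.0
```

```bash
python3 - <<'E'
from g import *
iw,Kw,Mw=cam("wrist","w6.png")
for c,n,p in blobs(iw,(45,120,50),(80,255,255),300):
    r=rect(p);B=np.array([onz(Kw,Mw,*q,.012)[:2] for q in cv2.boxPoints(r)]);c=B.mean(0); print(n,r,B.round(4).tolist(),c)
    e=B[1:]-B[0]; k=np.argsort(np.linalg.norm(e,axis=1))[1]; d=e[k]*np.sign(e[k][0]); print(np.linalg.norm(d),np.degrees(np.arctan2(d[1],d[0])))
    yaw=np.arctan2(d[1],d[0]); o=c-.005*d/np.linalg.norm(d); goal(np.array([*o,.012]),0,np.zeros(3),yaw)
E
```

```text
2332 ((313.5, 218.0), (102.0, 23.0), 90.0) [[0.4823, 0.1773], [0.4896, 0.1602], [0.4086, 0.1244], [0.4006, 0.1431]] [0.44528127 0.15126481]
0.08855280694643557 22.73464117401994
TCP [0.4407 0.1493 0.012 ] shift [-0.023 -0.008 -1.502] turn [-0.0005  0.0005 -0.003 ]
```

>>> drive_tool:
  steps:
    - [[-0.02, 0, -0.2], [0, 0, 0], 0.5]
    - [[-0.02, 0, -0.5], [0, 0, 0], 0.5]
    - [[-0.02, 0, -0.8], [0, 0, 0], 0.5]
    - [[-0.02, 0, -1], [0, 0, 0], 0.5]
    - [[-0.02, 0, -1], [0, 0, 0], 0.5]
    - [[-0.02, 0, -1], [0, 0, 0], 0.5]
    - [[-0.02, 0, -1], [0, 0, 0], 0.5]
    - [[-0.02, 0, -1], [0, 0, 0], 0.5]
    - [[-0.02, 0, -1], [0, 0, 0], 0.5]
    - [[-0.02, 0, -1], [0, 0, 0], 0.5]

```text
t: 20.7
position: [0.4411, 0.1503, 0.0613]
ee_rot: [0.979, 0.202, -0.0, -0.0]
ft_force: [-0.7, 0.5, -0.4]
finger_gap: 0.497
grip_force: 0.0
```

>>> drive_tool:
  steps:
    - [[0, 0, -0.2], [0, 0, 0], 0.5]
    - [[0, 0, -0.4], [0, 0, 0], 0.5]
    - [[0, 0, -0.49], [0, 0, 0], 0.5]
    - [[0, 0, -0.49], [0, 0, 0], 0.5]
    - [[0, 0, -0.49], [0, 0, 0], 0.1]
    - [[0, 0, -0.49], [0, 0, 0], 0.1]
    - [[0, 0, -0.49], [0, 0, 0], 0.1]
    - [[0, 0, -0.49], [0, 0, 0], 0.1]
    - [[0, 0, -0.49], [0, 0, 0], 0.1]
    - [[0, 0, -0.49], [0, 0, 0], 0.1]
  grip_force: 70

```text
t: 21.95
position: [0.4415, 0.1506, 0.0131]
ee_rot: [0.979, 0.202, 0.001, -0.0]
ft_force: [-1.4, -0.3, 7.1]
finger_gap: 0.209
grip_force: 68.9
```

>>> drive_tool:
  steps:
    - [[0, 0, 0.1], [0, 0, 0], 0.1]
    - [[0, 0, 0.3], [0, 0, 0], 0.1]
    - [[0, 0, 0.6], [0, 0, 0], 0.1]
    - [[0, -0.1, 0.8], [0, 0, 0], 0.1]
    - [[0, -0.2, 1], [0, 0, 0], 0.1]
    - [[0, -0.3, 1], [0, 0, 0], 0.1]
    - [[0, -0.3, 1], [0, 0, 0], 0.1]
    - [[0, -0.3, 1], [0, 0, 0], 0.1]
    - [[0, -0.3, 1], [0, 0, 0], 0.1]
    - [[0, -0.3, 1], [0, 0, 0], 0.1]

```text
t: 23.2
position: [0.4409, 0.1204, 0.1118]
ee_rot: [0.979, 0.202, -0.001, 0.0]
ft_force: [-0.3, 0.1, -1.4]
finger_gap: 0.208
grip_force: 68.6
```

>>> drive_tool:
  steps:
    - [[0.1, 0, 0.2], [0, 0, 0], 0.1]
    - [[0.2, 0, 0.5], [0, 0, 0], 0.1]
    - [[0.3, 0, 0.7], [0, 0, 0], 0.1]
    - [[0.4, 0, 0.9], [0, 0, 0], 0.1]
    - [[0.6, 0, 1], [0, 0, 0], 0.1]
    - [[0.8, 0, 1], [0, 0, 0], 0.1]
    - [[0.8, 0, 1], [0, 0, 0], 0.1]
    - [[0.8, 0, 1], [0, 0, 0], 0.1]
    - [[0.8, 0, 1], [0, 0, 0], 0.1]
    - [[0.8, 0, 1], [0, 0, 0], 0.1]

```text
t: 24.45
position: [0.5207, 0.1203, 0.2124]
ee_rot: [0.979, 0.202, -0.0, -0.0]
ft_force: [0.2, 0.9, -1.4]
finger_gap: 0.21
grip_force: 68.6
```

```bash
python3 - <<'E'
from g import *
iw,Kw,Mt=loopcam("w7.png")
for c,n,p in blobs(iw,(45,120,50),(80,255,255),300):
    r=rect(p);print(n,r,[onz(Kw,Mt,*q,-.0).round(4)[:2].tolist() for q in cv2.boxPoints(r)])
l=np.array([.078,0,.004]); rep(l)
goal(sp(-.082,-.105,.328),45,l,np.radians(41))
cv2.imwrite("pics/w7.png",iw[60:300,200:440,::-1])
E
```

```text
pred px 313.4940668560027 117.3525161616902
8336 ((314.0, 291.5), (191.0, 48.0), 90.0) [[0.0487, -0.0092], [0.0487, 0.0096], [-0.041, 0.0114], [-0.0409, -0.011]]
[ 0.59  0.15 -0.34 -0.   -1.09  1.38] loop stand -0.1263 -0.082 0.2084 phi 0.0 yaw 103.9
TCP [0.5952 0.1315 0.2757] shift [0.743 0.112 0.633] turn [ 0.1335 -0.2125  0.0933]
```

View pics/w7.png

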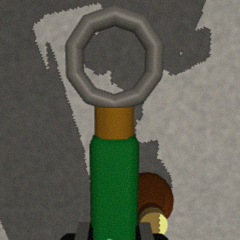

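The loop centre is at (313,117), exactly as predicted. Pitch up in front of hook 2.

>>> drive_tool:
  steps:
    - [[0, 0, 0.2], [0.018, -0.028, 0.012], 0.1]
    - [[0, 0, 0.4], [0.036, -0.056, 0.024], 0.1]
    - [[0.1, 0, 0.63], [0.055, -0.085, 0.037], 0.1]
    - [[0.2, 0.02, 0.63], [0.075, -0.12, 0.052], 0.1]
    - [[0.3, 0.04, 0.63], [0.095, -0.15, 0.066], 0.1]
    - [[0.45, 0.06, 0.63], [0.115, -0.18, 0.08], 0.1]
    - [[0.6, 0.08, 0.63], [0.1335, -0.2125, 0.0935], 0.1]
    - [[0.74, 0.11, 0.63], [0.1335, -0.2125, 0.0935], 0.1]
    - [[0.74, 0.11, 0.63], [0.1335, -0.2125, 0.0935], 0.1]
    - [[0.74, 0.11, 0.63], [0.1335, -0.2125, 0.0935], 0.1]

```text
t: 25.85
position: [0.5945, 0.131, 0.2749]
ee_rot: [0.866, 0.324, 0.358, -0.134]
ft_force: [-1.4, -0.1, -1.2]
finger_gap: 0.213
grip_force: 68.7
```

```bash
python3 - <<'E'
from g import *
l=np.array([.078,0,.004]);rep(l);y=np.radians(41)
iw,Kw,Mw=cam("wrist")
for c,n,p in blobs(iw,(0,140,60),(6,255,255),60,(0,0,640,200)): print("red",c.round(1),n,"top",p[p[:,1]<p[:,1].min()+6].mean(0))
print("tip2 pred",np.round(proj(Kw,Mw,sp(-.06,-.105,.292)),1))
for q in ((-.082,-.105,.328),(-.06,-.105,.292),(-.048,-.105,.272),(-.038,-.105,.256),(-.035,-.105,.2525)): goal(sp(*q),45,l,y)
E
```

```text
[ 0.32 -0.04 -0.42 -0.58 -0.53  2.37] loop stand -0.0825 -0.1044 0.3275 phi 45.0 yaw 41.1
red [300.7 131.8] 463 top [297.15256  117.067795]
red [131.9 144.2] 337 top [132.55385 133.92308]
red [ 88. 165.] 246 top [ 88.5 160.1]
tip2 pred [308.8 141.2]
TCP [0.5952 0.1315 0.2757] shift [0.007 0.    0.004] turn [ 0.0002 -0.0001 -0.0004]
TCP [0.6096 0.1482 0.2397] shift [ 0.151  0.166 -0.356] turn [ 0.0002 -0.0001 -0.0004]
TCP [0.6174 0.1573 0.2197] shift [ 0.229  0.257 -0.556] turn [ 0.0002 -0.0001 -0.0004]
TCP [0.624  0.1648 0.2037] shift [ 0.295  0.333 -0.716] turn [ 0.0002 -0.0001 -0.0004]
TCP [0.6259 0.1671 0.2002] shift [ 0.315  0.356 -0.751] turn [ 0.0002 -0.0001 -0.0004]
```

>>> drive_tool:
  steps:
    - [[0.03, 0.03, -0.06], [0, 0, 0], 0.1]
    - [[0.07, 0.08, -0.16], [0, 0, 0], 0.1]
    - [[0.11, 0.12, -0.26], [0, 0, 0], 0.1]
    - [[0.15, 0.165, -0.355], [0, 0, 0], 0.1]
    - [[0.19, 0.21, -0.46], [0, 0, 0], 0.1]
    - [[0.23, 0.257, -0.556], [0, 0, 0], 0.1]
    - [[0.26, 0.295, -0.64], [0, 0, 0], 0.1]
    - [[0.295, 0.333, -0.715], [0, 0, 0], 0.1]
    - [[0.312, 0.353, -0.75], [0, 0, 0], 0.1]
    - [[0.312, 0.353, -0.75], [0, 0, 0], 0.1]

```text
t: 27.25
position: [0.6268, 0.1666, 0.201]
ee_rot: [0.865, 0.324, 0.359, -0.134]
ft_force: [-2.3, 0.0, 3.3]
finger_gap: 0.207
grip_force: 69.3
```

```bash
python3 - <<'E'
from g import *
l=np.array([.078,0,.004]);rep(l)
iw,Kw,Mt=loopcam("w8.png")
cv2.imwrite("pics/w8.png",iw[0:320,120:520,::-1])
E
```

```text
[ 0.33  0.11 -0.4  -0.73 -0.41  2.54] loop stand -0.035 -0.1058 0.2536 phi 45.1 yaw 41.0
pred px 314.0265565781838 118.08972969064894
```

View pics/w8.png

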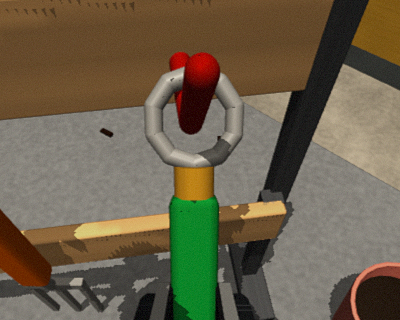

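The trowel loop is threaded too: the tip at (203,70) is in front of the top wire and the bar runs inside the ring. Release.

>>> drive_tool:
  steps:
    - [[0, 0, 0], [0, 0, 0], 0.25]
    - [[0, 0, 0], [0, 0, 0], 0.3]
    - [[0, 0, 0], [0, 0, 0], 0.4]
    - [[0, 0, 0], [0, 0, 0], 0.5]
    - [[0, 0, 0], [0, 0, 0], 0.55]
    - [[-0.05, -0.05, 0.07], [0, 0, 0], 0.55]
    - [[-0.16, -0.14, 0.21], [0, 0, 0], 0.55]
    - [[-0.27, -0.23, 0.35], [0, 0, 0], 0.55]
    - [[-0.4, -0.35, 0.5], [0, 0, 0], 0.55]
    - [[-0.53, -0.46, 0.6], [0, 0, 0], 0.55]

```text
t: 28.65
position: [0.5726, 0.12, 0.2615]
ee_rot: [0.865, 0.324, 0.359, -0.134]
ft_force: [-0.3, 0.2, 0.1]
finger_gap: 0.546
grip_force: 0.0
```

```bash
python3 - <<'E'
from g import *
for c,n,p in blobs(ims,(8,150,80),(18,255,255),30,(380,120,470,240)): print("scene orange",c.round(1),n,rect(p))
for c,n,p in blobs(ims,(45,120,50),(80,255,255),30,(320,120,480,300)): print("scene green",c.round(1),n,rect(p))
for z in(.256-.008-.028,.256-.008-.118): print("expected trowel handle ends",np.round(proj(Ks,Ms,sp(-.038,-.105,z)),1))
for c,n,p in blobs(im,(18,80,130),(35,255,255),15,(250,262,420,320)): print("neck",c,n,P(c,.08))
goal(np.array([.6055,-.2105,.2]),0,np.zeros(3),np.radians(1))
E
```

```text
scene orange [405.1 193.2] 154 ((405.4099426269531, 192.12998962402344), (6.505383014678955, 26.4457950592041), 8.130102157592773)
scene green [413.2 222.5] 150 ((413.1695251464844, 222.70639038085938), (6.487985134124756, 23.34516143798828), 10.007980346679688)
expected trowel handle ends [414.5 209.9]
expected trowel handle ends [409.8 232.7]
neck [347.         291.27941176] 68 [ 0.4344 -0.1212]
neck [395.08219178 292.43835616] 73 [ 0.434 -0.25 ]
TCP [ 0.6055 -0.2105  0.2   ] shift [ 0.33  -3.301 -0.622] turn [-0.0912  0.2388 -0.2106]
```

Both tools hang. Now the cover.

>>> drive_tool:
  steps:
    - [[0, -0.2, 0], [-0.013, 0.034, -0.03], 0.6]
    - [[0, -0.4, 0], [-0.026, 0.068, -0.06], 0.6]
    - [[0.1, -0.6, 0], [-0.039, 0.102, -0.09], 0.6]
    - [[0.1, -0.8, 0], [-0.052, 0.136, -0.12], 0.6]
    - [[0.2, -1, 0], [-0.065, 0.17, -0.15], 0.6]
    - [[0.3, -1, 0], [-0.078, 0.204, -0.18], 0.6]
    - [[0.33, -1, 0], [-0.091, 0.239, -0.21], 0.6]
    - [[0.33, -1, 0], [-0.091, 0.239, -0.21], 0.6]
    - [[0.33, -1, 0], [-0.091, 0.239, -0.21], 0.6]
    - [[0.33, -1, 0], [-0.091, 0.239, -0.21], 0.6]

```text
t: 30.0
position: [0.6057, 0.0203, 0.2605]
ee_rot: [1.0, 0.009, -0.001, -0.002]
ft_force: [-0.3, 0.5, -0.1]
finger_gap: 0.598
grip_force: 0.0
```

>>> drive_tool:
  steps:
    - [[0, -0.3, 0], [0, 0, 0], 0.6]
    - [[0, -0.6, 0], [0, 0, 0], 0.6]
    - [[0, -1, 0], [0, 0, 0], 0.6]
    - [[0, -1, 0], [0, 0, 0], 0.6]
    - [[0, -1, 0], [0, 0, 0], 0.6]
    - [[0, -1, 0], [0, 0, 0], 0.6]
    - [[0, -1, 0], [0, 0, 0], 0.6]
    - [[0, -1, 0], [0, 0, 0], 0.6]
    - [[0, -1, 0], [0, 0, 0], 0.6]
    - [[0, -1, 0], [0, 0, 0], 0.6]

```text
t: 31.25
position: [0.6063, -0.0794, 0.2602]
ee_rot: [1.0, 0.009, -0.002, -0.001]
ft_force: [0.3, 0.1, 0.1]
finger_gap: 0.604
grip_force: 0.0
```

>>> drive_tool:
  steps:
    - [[0, -0.3, 0], [0, 0, 0], 0.6]
    - [[0, -0.6, 0], [0, 0, 0], 0.6]
    - [[0, -1, -0.3], [0, 0, 0], 0.6]
    - [[0, -1, -0.5], [0, 0, 0], 0.6]
    - [[0, -1, -0.5], [0, 0, 0], 0.6]
    - [[0, -1, -0.5], [0, 0, 0], 0.6]
    - [[0, -1, -0.5], [0, 0, 0], 0.6]
    - [[0, -1, -0.5], [0, 0, 0], 0.6]
    - [[0, -1, -0.5], [0, 0, 0], 0.6]
    - [[0, -1, -0.5], [0, 0, 0], 0.6]

```text
t: 32.5
position: [0.6063, -0.1794, 0.2104]
ee_rot: [1.0, 0.009, -0.001, -0.001]
ft_force: [-0.2, 0.5, 0.1]
finger_gap: 0.6
grip_force: 0.0
```

```bash
python3 - <<'E'
from g import *
s=bot.observe();print(s["position"],s["joints"].round(2))
for c,n,p in blobs(im,(18,80,130),(35,255,255),15,(250,262,420,320)): print("neck",c,n,P(c,.08))
iw,Kw,Mw=cam("wrist","w9.png")
for c,n,p in blobs(iw,(0,80,20),(15,255,130),150): r=rect(p); print(n,r,onz(Kw,Mw,*r[0],.129).round(4),[onz(Kw,Mw,*q,.129).round(4)[:2].tolist() for q in cv2.boxPoints(r)])
E
```

```text
[ 0.60627014 -0.17943286  0.21026752] [ 0.02  0.31 -0.13 -0.   -1.14  1.57]
neck [324.91428571 286.81428571] 70 [ 0.4451 -0.0619]
neck [395.08219178 292.43835616] 73 [ 0.434 -0.25 ]
neck [362.8115942 302.8115942] 69 [ 0.4046 -0.1638]
4072 ((37.5, 33.0), (75.0, 66.0), 0.0) [ 0.7291 -0.0244  0.129 ] [[0.712, 0.0005], [0.7446, -0.0074], [0.7453, -0.048], [0.7128, -0.0422]]
2241 ((323.46929931640625, 107.99208068847656), (335.0516052246094, 14.699563026428223), 0.440728098154068) [ 0.693  -0.1837  0.129 ] [[0.6878, -0.0852], [0.6959, -0.0862], [0.6981, -0.2811], [0.69, -0.2824]]
5640 ((194.23146057128906, 225.52920532226562), (233.55911254882812, 49.92333984375), 83.79655456542969) [ 0.6203 -0.1023  0.129 ] [[0.6889, -0.0859], [0.6924, -0.1153], [0.537, -0.1222], [0.5318, -0.0864]]
2110 ((358.8160095214844, 243.2037353515625), (24.53562355041504, 104.04265594482422), 1.8476102352142334) [ 0.6104 -0.209   0.129 ] [[0.5732, -0.2016], [0.6446, -0.2005], [0.6444, -0.2159], [0.5729, -0.2184]]
2624 ((71.5, 318.5), (52.32590866088867, 72.1249008178711), 45.0) [ 0.5512 -0.0107  0.129 ] [[0.545, 0.0215], [0.5847, -0.0215], [0.5573, -0.0424], [0.5148, 0.0011]]
1607 ((324.93963623046875, 349.5909729003906), (140.6374969482422, 55.63563919067383), 21.476791381835938) [ 0.5295 -0.1891  0.129 ] [[0.5283, -0.1345], [0.5698, -0.15], [0.5307, -0.2436], [0.485, -0.2322]]
1633 ((297.3440246582031, 382.10797119140625), (46.331329345703125, 43.20083236694336), 10.30484676361084) [ 0.5011 -0.1693  0.129 ] [[0.4852, -0.1492], [0.5228, -0.1555], [0.5164, -0.1888], [0.4782, -0.1839]]
```

View pics/w9.png

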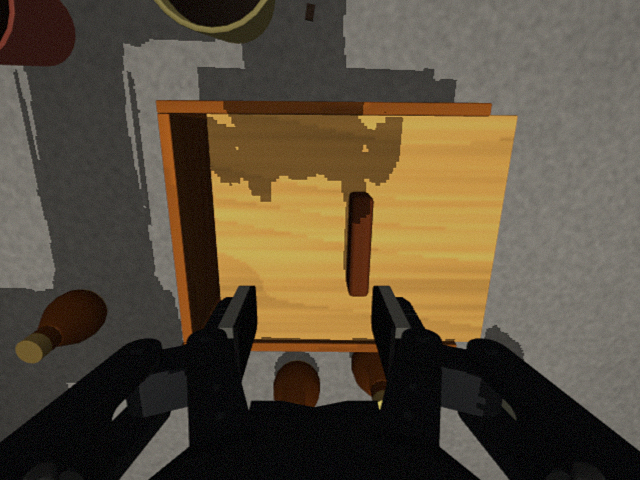

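The bar is at wrist (359,243), giving (0.609,-0.209). One bulb has been knocked to about (0.405,-0.164), and I will look at it again later. Grip the bar and slide the cover open.

>>> drive_tool:
  steps:
    - [[0, -0.2, -0.1], [0, 0, 0], 0.6]
    - [[0, -0.3, -0.4], [0, 0, 0], 0.6]
    - [[0, -0.3, -0.7], [0, 0, 0], 0.6]
    - [[0, -0.3, -0.9], [0, 0, 0], 0.6]
    - [[0, -0.3, -0.95], [0, 0, 0], 0.6]
    - [[0, -0.3, -0.95], [0, 0, 0], 0.1]
    - [[0, -0.3, -0.95], [0, 0, 0], 0.1]
    - [[0, -0.3, -0.95], [0, 0, 0], 0.1]
    - [[0, -0.3, -0.95], [0, 0, 0], 0.1]
    - [[0, -0.3, -0.95], [0, 0, 0], 0.1]
  grip_force: 40

```text
t: 33.9
position: [0.6069, -0.2097, 0.1164]
ee_rot: [1.0, 0.009, -0.001, -0.001]
ft_force: [-0.5, -0.8, 6.0]
finger_gap: 0.152
grip_force: 40.9
```

>>> drive_tool:
  steps:
    - [[0, -0.1, 0], [0, 0, 0], 0.1]
    - [[0, -0.2, 0], [0, 0, 0], 0.1]
    - [[0, -0.3, 0], [0, 0, 0], 0.1]
    - [[0, -0.4, 0], [0, 0, 0], 0.1]
    - [[0.01, -0.5, 0], [0, 0, 0], 0.1]
    - [[0.01, -0.6, 0], [0, 0, 0], 0.1]
    - [[0.01, -0.7, 0], [0, 0, 0], 0.1]
    - [[0.01, -0.8, 0], [0, 0, 0], 0.1]
    - [[0.01, -0.9, 0], [0, 0, 0], 0.1]
    - [[0.01, -1, 0], [0, 0, 0], 0.1]

```text
t: 35.15
position: [0.6079, -0.3096, 0.1164]
ee_rot: [1.0, 0.009, -0.001, -0.001]
ft_force: [0.0, 1.2, 6.4]
finger_gap: 0.151
grip_force: 41.0
```

>>> drive_tool:
  steps:
    - [[0, -0.1, 0], [0, 0, 0], 0.1]
    - [[0, -0.2, 0], [0, 0, 0], 0.1]
    - [[0, -0.3, 0], [0, 0, 0], 0.1]
    - [[0, -0.4, 0], [0, 0, 0], 0.1]
    - [[0, -0.5, 0], [0, 0, 0], 0.1]
    - [[0, -0.55, 0], [0, 0, 0], 0.1]
    - [[0, -0.58, 0], [0, 0, 0], 0.1]
    - [[0, -0.58, 0], [0, 0, 0], 0.1]
    - [[0, -0.58, 0], [0, 0, 0], 0.3]
    - [[0, -0.58, 0], [0, 0, 0], 0.6]

```text
t: 36.4
position: [0.6067, -0.367, 0.1146]
ee_rot: [1.0, 0.009, -0.002, -0.002]
ft_force: [0.0, 0.2, -0.0]
finger_gap: 0.501
grip_force: 0.0
```

>>> drive_tool:
  steps:
    - [[0, 0, 0], [0, 0, 0], 0.6]
    - [[0, 0, 0.2], [0, 0, 0], 0.5]
    - [[0, 0, 0.5], [0, 0, 0], 0.5]
    - [[-0.2, 0, 0.8], [0, 0, 0], 0.5]
    - [[-0.4, 0.1, 1], [0, 0, 0], 0.5]
    - [[-0.6, 0.2, 1], [0, 0, 0], 0.5]
    - [[-0.8, 0.4, 1], [0, 0, 0], 0.5]
    - [[-1, 0.6, 1], [0, 0, 0], 0.5]
    - [[-1, 0.6, 1], [0, 0, 0], 0.5]
    - [[-1, 0.6, 1], [0, 0, 0], 0.5]

```text
t: 37.65
position: [0.5076, -0.3075, 0.2155]
ee_rot: [1.0, 0.009, -0.001, -0.001]
ft_force: [0.3, -0.4, 0.1]
finger_gap: 0.499
grip_force: 0.0
```

```bash
python3 - <<'E'
from g import *
s=bot.observe();print(s["position"],s["joints"].round(2))
for c,n,p in blobs(im,(18,80,130),(35,255,255),15,(250,255,420,330)): print("neck",c,n,P(c,.08))
cv2.imwrite("pics/t10.png",cv2.resize(im[160:340,240:480],None,fx=3,fy=3)[:,:,::-1])
E
```

```text
[ 0.50769621 -0.30778588  0.21506336] [-0.22  0.25 -0.2  -0.   -1.12  1.81]
neck [276. 269.] 69 [0.4902 0.0708]
neck [395.08219178 292.43835616] 73 [ 0.434 -0.25 ]
```

View pics/t10.png

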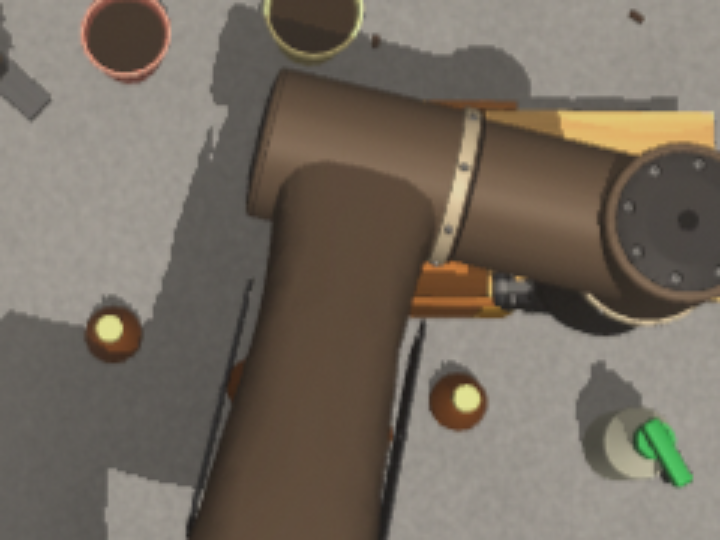

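The cover is open to about 0.183 m. The bulb to the left of the bottle stands at crop (466,398), that is (0.434,-0.25), and I pick it first.

>>> drive_tool:
  steps:
    - [[-0.2, 0.2, 0], [0, 0, 0], 0.5]
    - [[-0.4, 0.4, 0], [0, 0, 0], 0.5]
    - [[-0.6, 0.58, -0.1], [0, 0, 0], 0.5]
    - [[-0.74, 0.58, -0.3], [0, 0, 0], 0.5]
    - [[-0.74, 0.58, -0.5], [0, 0, 0], 0.5]
    - [[-0.74, 0.58, -0.7], [0, 0, 0], 0.5]
    - [[-0.74, 0.58, -0.8], [0, 0, 0], 0.5]
    - [[-0.74, 0.58, -0.8], [0, 0, 0], 0.5]
    - [[-0.74, 0.58, -0.8], [0, 0, 0], 0.5]
    - [[-0.74, 0.58, -0.8], [0, 0, 0], 0.5]

```text
t: 39.0
position: [0.4337, -0.2496, 0.1359]
ee_rot: [1.0, 0.009, -0.001, -0.001]
ft_force: [-0.5, 0.8, 0.6]
finger_gap: 0.498
grip_force: 0.0
```

>>> drive_tool:
  steps:
    - [[0, 0, -0.3], [0, 0, 0], 0.5]
    - [[0, 0, -0.6], [0, 0, 0], 0.5]
    - [[0, 0, -0.73], [0, 0, 0], 0.5]
    - [[0, 0, -0.73], [0, 0, 0], 0.5]
    - [[0, 0, -0.73], [0, 0, 0], 0.1]
    - [[0, 0, -0.73], [0, 0, 0], 0.1]
    - [[0, 0, -0.73], [0, 0, 0], 0.1]
    - [[0, 0, -0.73], [0, 0, 0], 0.1]
    - [[0, 0, -0.5], [0, 0, 0], 0.1]
    - [[0, 0, -0.2], [0, 0, 0], 0.1]
  grip_force: 40

```text
t: 40.25
position: [0.4325, -0.2492, 0.1155]
ee_rot: [1.0, 0.009, -0.002, -0.002]
ft_force: [-0.1, -0.6, -1.0]
finger_gap: 0.257
grip_force: 39.5
```

>>> drive_tool:
  steps:
    - [[0, 0, 0.3], [0, 0, 0], 0.1]
    - [[0, 0, 0.6], [0, 0, 0], 0.1]
    - [[0.1, 0.1, 0.9], [0, 0, 0], 0.1]
    - [[0.3, 0.2, 0.9], [0, 0, 0], 0.1]
    - [[0.5, 0.3, 0.9], [0, 0, 0], 0.1]
    - [[0.7, 0.37, 0.9], [0, 0, 0], 0.1]
    - [[0.9, 0.37, 0.9], [0, 0, 0], 0.1]
    - [[1, 0.37, 0.9], [0, 0, 0], 0.1]
    - [[1, 0.37, 0.9], [0, 0, 0], 0.1]
    - [[1, 0.37, 0.9], [0, 0, 0], 0.1]

```text
t: 41.5
position: [0.5327, -0.2125, 0.2048]
ee_rot: [1.0, 0.009, -0.002, -0.001]
ft_force: [0.0, -0.2, -2.0]
finger_gap: 0.258
grip_force: 39.5
```

>>> drive_tool:
  steps:
    - [[0.2, 0, 0], [0, 0, 0], 0.1]
    - [[0.4, 0, 0], [0, 0, 0], 0.1]
    - [[0.6, 0, 0], [0, 0, 0], 0.1]
    - [[0.8, 0, 0], [0, 0, 0], 0.1]
    - [[1, 0, 0], [0, 0, 0], 0.1]
    - [[1, 0, 0], [0, 0, 0], 0.1]
    - [[1, 0, -0.1], [0, 0, 0], 0.1]
    - [[1, 0, -0.2], [0, 0, 0], 0.1]
    - [[1, 0, -0.3], [0, 0, 0], 0.1]
    - [[1, 0, -0.3], [0, 0, 0], 0.1]

```text
t: 42.75
position: [0.6324, -0.2124, 0.1739]
ee_rot: [1.0, 0.009, -0.002, -0.001]
ft_force: [0.1, -0.3, -0.7]
finger_gap: 0.259
grip_force: 39.5
```

>>> drive_tool:
  steps:
    - [[0.16, 0, -0.2], [0, 0, 0], 0.1]
    - [[0.16, 0, -0.4], [0, 0, 0], 0.1]
    - [[0.16, 0, -0.6], [0, 0, 0], 0.1]
    - [[0.16, 0, -0.8], [0, 0, 0], 0.1]
    - [[0.16, 0, -0.95], [0, 0, 0], 0.1]
    - [[0.16, 0, -1], [0, 0, 0], 0.1]
    - [[0.16, 0, -1], [0, 0, 0], 0.1]
    - [[0.16, 0, -1], [0, 0, 0], 0.1]
    - [[0.16, 0, -1], [0, 0, 0], 0.1]
    - [[0.16, 0, -1], [0, 0, 0], 0.1]

```text
t: 44.0
position: [0.6494, -0.2125, 0.0757]
ee_rot: [1.0, 0.009, -0.001, -0.001]
ft_force: [0.4, 0.2, -1.6]
finger_gap: 0.26
grip_force: 39.5
```

>>> drive_tool:
  steps:
    - [[0, 0, -0.06], [0, 0, 0], 0.1]
    - [[0, 0, -0.06], [0, 0, 0], 0.1]
    - [[0, 0, -0.06], [0, 0, 0], 0.42]
    - [[0, 0, -0.06], [0, 0, 0], 0.42]
    - [[0, 0, -0.06], [0, 0, 0], 0.42]
    - [[0, 0, 0.2], [0, 0, 0], 0.42]
    - [[0, 0, 0.5], [0, 0, 0], 0.42]
    - [[0, 0, 0.8], [0, 0, 0], 0.42]
    - [[0, 0, 1], [0, 0, 0], 0.42]
    - [[0, 0.2, 1], [0, 0, 0], 0.42]

```text
t: 45.25
position: [0.6501, -0.193, 0.1771]
ee_rot: [1.0, 0.008, 0.0, -0.001]
ft_force: [-0.1, -0.2, -0.5]
finger_gap: 0.42
grip_force: 0.0
```

>>> drive_tool:
  steps:
    - [[-0.2, 0.2, 0.1], [0, 0, 0], 0.5]
    - [[-0.4, 0.5, 0.3], [0, 0, 0], 0.5]
    - [[-0.6, 0.8, 0.3], [0, 0, 0], 0.5]
    - [[-0.8, 1, 0.3], [0, 0, 0], 0.5]
    - [[-1, 1, 0.3], [0, 0, 0], 0.5]
    - [[-1, 1, 0.3], [0, 0, 0], 0.5]
    - [[-1, 1, 0.3], [0, 0, 0], 0.5]
    - [[-1, 1, 0.3], [0, 0, 0], 0.5]
    - [[-1, 1, 0.3], [0, 0, 0], 0.5]
    - [[-1, 1, 0.3], [0, 0, 0], 0.5]

```text
t: 46.5
position: [0.5494, -0.0926, 0.205]
ee_rot: [1.0, 0.009, -0.002, -0.001]
ft_force: [0.5, -0.7, 0.3]
finger_gap: 0.5
grip_force: 0.0
```

```bash
python3 - <<'E'
from g import *
s=bot.observe();print(s["position"])
for c,n,p in blobs(im,(18,80,130),(35,255,255),15,(250,255,420,330)): print("neck",c,n,rect(p)[1],P(c,.08))
for c,n,p in blobs(im,(18,80,100),(35,255,255),15,(330,195,420,258)): print("neck box?",c,n,P(c,.086))
iw,Kw,Mw=cam("wrist","w11.png")
for c,n,p in blobs(iw,(18,70,100),(35,255,255),60): print("wrist",c.round(1),n,onz(Kw,Mw,*c,.08).round(4),np.round(rect(p)[1],1))
E
```

```text
[ 0.54933904 -0.09256698  0.20507677]
neck [411.5        256.73611111] 72 (4.0, 16.0) [ 0.5311 -0.2944]
neck [278.13043478 268.60869565] 23 (7.0, 3.0) [0.4914 0.0651]
neck [324.92753623 286.88405797] 69 (8.0, 8.0) [ 0.4449 -0.0619]
neck [362.8115942 302.8115942] 69 (8.0, 8.0) [ 0.4046 -0.1638]
neck box? [410.68617558 224.4086781 ] 991 [ 0.6187 -0.2917]
neck box? [381.625 212.625] 72 [ 0.6496 -0.2126]
wrist [605.6 168.4] 16675 [ 0.6009 -0.3071  0.08  ] [264.  91.]
wrist [494.3  94.3] 1078 [ 0.65   -0.2165  0.08  ] [37. 35.]
wrist [114.3 297.5] 583 [0.4887 0.0714 0.08  ] [29. 24.]
wrist [275.8 347.1] 536 [ 0.4439 -0.0617  0.08  ] [24. 27.]
```

The first bulb stands in the box and the knocked bulb is still upright. Next the bulb at (0.4445,-0.062).

>>> drive_tool:
  steps:
    - [[-0.3, 0.1, 0], [0, 0, 0], 0.5]
    - [[-0.6, 0.2, 0], [0, 0, 0], 0.5]
    - [[-0.9, 0.31, -0.1], [0, 0, 0], 0.5]
    - [[-1, 0.31, -0.3], [0, 0, 0], 0.5]
    - [[-1, 0.31, -0.5], [0, 0, 0], 0.5]
    - [[-1, 0.31, -0.7], [0, 0, 0], 0.5]
    - [[-1, 0.31, -0.7], [0, 0, 0], 0.5]
    - [[-1, 0.31, -0.7], [0, 0, 0], 0.5]
    - [[-1, 0.31, -0.7], [0, 0, 0], 0.5]
    - [[-1, 0.31, -0.7], [0, 0, 0], 0.5]

```text
t: 47.9
position: [0.4496, -0.0614, 0.1358]
ee_rot: [1.0, 0.009, -0.001, -0.001]
ft_force: [-0.2, 0.6, 0.0]
finger_gap: 0.495
grip_force: 0.0
```

>>> drive_tool:
  steps:
    - [[-0.04, 0, -0.3], [0, 0, 0], 0.5]
    - [[-0.05, 0, -0.6], [0, 0, 0], 0.5]
    - [[-0.05, 0, -0.73], [0, 0, 0], 0.5]
    - [[-0.05, 0, -0.73], [0, 0, 0], 0.5]
    - [[-0.05, 0, -0.73], [0, 0, 0], 0.1]
    - [[-0.05, 0, -0.73], [0, 0, 0], 0.1]
    - [[-0.05, 0, -0.73], [0, 0, 0], 0.1]
    - [[-0.05, 0, -0.73], [0, 0, 0], 0.1]
    - [[-0.05, 0, -0.5], [0, 0, 0], 0.1]
    - [[-0.05, 0, -0.2], [0, 0, 0], 0.1]

```text
t: 49.15
position: [0.4437, -0.0615, 0.1157]
ee_rot: [1.0, 0.009, -0.002, -0.001]
ft_force: [-0.1, 0.1, -0.4]
finger_gap: 0.259
grip_force: 41.3
```

>>> drive_tool:
  steps:
    - [[0, 0, 0.3], [0, 0, 0], 0.1]
    - [[0, 0, 0.6], [0, 0, 0], 0.1]
    - [[0.1, -0.1, 0.9], [0, 0, 0], 0.1]
    - [[0.3, -0.2, 0.9], [0, 0, 0], 0.1]
    - [[0.5, -0.4, 0.9], [0, 0, 0], 0.1]
    - [[0.7, -0.6, 0.9], [0, 0, 0], 0.1]
    - [[0.9, -0.68, 0.9], [0, 0, 0], 0.1]
    - [[1, -0.68, 0.9], [0, 0, 0], 0.1]
    - [[1, -0.68, 0.9], [0, 0, 0], 0.1]
    - [[1, -0.68, 0.9], [0, 0, 0], 0.1]

```text
t: 50.4
position: [0.5436, -0.1291, 0.2053]
ee_rot: [1.0, 0.009, -0.002, -0.001]
ft_force: [0.3, 0.6, -1.9]
finger_gap: 0.255
grip_force: 41.3
```

>>> drive_tool:
  steps:
    - [[0.2, 0, 0], [0, 0, 0], 0.1]
    - [[0.4, 0, 0], [0, 0, 0], 0.1]
    - [[0.6, 0, 0], [0, 0, 0], 0.1]
    - [[0.8, 0, 0], [0, 0, 0], 0.1]
    - [[1, 0, 0], [0, 0, 0], 0.1]
    - [[1, 0, 0], [0, 0, 0], 0.1]
    - [[1, 0, -0.1], [0, 0, 0], 0.1]
    - [[1, 0, -0.2], [0, 0, 0], 0.1]
    - [[1, 0, -0.3], [0, 0, 0], 0.1]
    - [[1, 0, -0.3], [0, 0, 0], 0.1]

```text
t: 51.65
position: [0.6434, -0.1294, 0.174]
ee_rot: [1.0, 0.009, -0.002, -0.001]
ft_force: [-0.3, -0.1, -0.5]
finger_gap: 0.259
grip_force: 41.3
```

>>> drive_tool:
  steps:
    - [[0.06, 0, -0.2], [0, 0, 0], 0.1]
    - [[0.06, 0, -0.4], [0, 0, 0], 0.1]
    - [[0.06, 0, -0.6], [0, 0, 0], 0.1]
    - [[0.06, 0, -0.8], [0, 0, 0], 0.1]
    - [[0.06, 0, -0.95], [0, 0, 0], 0.1]
    - [[0.06, 0, -1], [0, 0, 0], 0.1]
    - [[0.06, 0, -1], [0, 0, 0], 0.1]
    - [[0.06, 0, -1], [0, 0, 0], 0.1]
    - [[0.06, 0, -1], [0, 0, 0], 0.1]
    - [[0.06, 0, -1], [0, 0, 0], 0.1]

```text
t: 52.9
position: [0.6505, -0.1294, 0.0757]
ee_rot: [1.0, 0.009, -0.001, -0.001]
ft_force: [0.7, 0.3, -1.3]
finger_gap: 0.26
grip_force: 41.3
```

>>> drive_tool:
  steps:
    - [[0, 0, -0.05], [0, 0, 0], 0.1]
    - [[0, 0, -0.05], [0, 0, 0], 0.1]
    - [[0, 0, -0.05], [0, 0, 0], 0.4]
    - [[0, 0, -0.05], [0, 0, 0], 0.4]
    - [[0, 0, -0.05], [0, 0, 0], 0.4]
    - [[0, 0, 0.2], [0, 0, 0], 0.4]
    - [[0, 0, 0.5], [0, 0, 0], 0.4]
    - [[0, 0, 0.8], [0, 0, 0], 0.4]
    - [[0, 0, 1], [0, 0, 0], 0.4]
    - [[-0.2, 0, 1], [0, 0, 0], 0.4]

```text
t: 54.15
position: [0.6319, -0.1295, 0.1772]
ee_rot: [1.0, 0.009, 0.0, -0.001]
ft_force: [-0.2, 0.4, -1.3]
finger_gap: 0.399
grip_force: 0.0
```

>>> drive_tool:
  steps:
    - [[-0.2, 0, 0.1], [0, 0, 0], 0.5]
    - [[-0.4, 0, 0.2], [0, 0, 0], 0.5]
    - [[-0.6, -0.1, 0.2], [0, 0, 0], 0.5]
    - [[-0.8, -0.2, 0.2], [0, 0, 0], 0.5]
    - [[-1, -0.34, 0.2], [0, 0, 0], 0.5]
    - [[-1, -0.34, 0.2], [0, 0, 0], 0.5]
    - [[-1, -0.34, 0.2], [0, 0, 0], 0.5]
    - [[-1, -0.34, 0.2], [0, 0, 0], 0.5]
    - [[-1, -0.34, 0.2], [0, 0, 0], 0.5]
    - [[-1, -0.34, 0.2], [0, 0, 0], 0.5]

```text
t: 55.4
position: [0.5304, -0.1633, 0.195]
ee_rot: [1.0, 0.009, -0.002, -0.001]
ft_force: [-0.1, 0.3, -0.3]
finger_gap: 0.499
grip_force: 0.0
```

```bash
cat > look.py <<'E'
from g import *
s=bot.observe();print(s["position"])
for c,n,p in blobs(im,(18,80,130),(35,255,255),15,(250,255,420,330)): print("neck",c,n,rect(p)[1],P(c,.08))
for c,n,p in blobs(im,(18,80,100),(35,255,255),15,(330,195,420,258)): print("neck box?",c,n,P(c,.086))
iw,Kw,Mw=cam("wrist","wl.png")
for c,n,p in blobs(iw,(18,70,100),(35,255,255),60): print("wrist",c.round(1),n,onz(Kw,Mw,*c,.08).round(4),np.round(rect(p)[1],1))
E
python3 look.py
```

```text
[ 0.53040236 -0.16333613  0.19514436]
neck [411.62121212 256.87878788] 66 (4.0, 16.0) [ 0.5307 -0.2947]
neck [362.8115942 302.8115942] 69 (8.0, 8.0) [ 0.4046 -0.1638]
neck box? [413.7357002  217.00197239] 507 [ 0.6393 -0.3001]
neck box? [410.61589404 252.64238411] 151 [ 0.5414 -0.2911]
wrist [557.5 133.8] 40865 [ 0.6056 -0.3303  0.08  ] [260. 178.]
wrist [263.9  55.7] 1207 [ 0.6506 -0.1288  0.08  ] [40. 36.]
wrist [395.4  58.3] 1266 [ 0.6506 -0.2145  0.08  ] [41. 37.]
wrist [ 13.  279.6] 641 [0.4887 0.0715 0.08  ] [28. 27.]
wrist [310.9 376.6] 532 [ 0.4031 -0.1634  0.08  ] [23. 27.]
```

>>> drive_tool:
  steps:
    - [[-0.3, 0, 0], [0, 0, 0], 0.5]
    - [[-0.6, 0, 0], [0, 0, 0], 0.5]
    - [[-0.9, 0, 0], [0, 0, 0], 0.5]
    - [[-1, 0, -0.2], [0, 0, 0], 0.5]
    - [[-1, 0, -0.4], [0, 0, 0], 0.5]
    - [[-1, 0, -0.6], [0, 0, 0], 0.5]
    - [[-1, 0, -0.6], [0, 0, 0], 0.5]
    - [[-1, 0, -0.6], [0, 0, 0], 0.5]
    - [[-1, 0, -0.6], [0, 0, 0], 0.5]
    - [[-1, 0, -0.6], [0, 0, 0], 0.5]

```text
t: 56.8
position: [0.4306, -0.1635, 0.1358]
ee_rot: [1.0, 0.009, -0.001, -0.001]
ft_force: [0.2, -0.0, -0.1]
finger_gap: 0.5
grip_force: 0.0
```

>>> drive_tool:
  steps:
    - [[-0.2, 0, 0], [0, 0, 0], 0.5]
    - [[-0.265, 0, -0.3], [0, 0, 0], 0.5]
    - [[-0.265, 0, -0.6], [0, 0, 0], 0.5]
    - [[-0.265, 0, -0.73], [0, 0, 0], 0.5]
    - [[-0.265, 0, -0.73], [0, 0, 0], 0.5]
    - [[-0.265, 0, -0.73], [0, 0, 0], 0.1]
    - [[-0.265, 0, -0.73], [0, 0, 0], 0.1]
    - [[-0.265, 0, -0.73], [0, 0, 0], 0.1]
    - [[-0.265, 0, -0.73], [0, 0, 0], 0.1]
    - [[-0.265, 0, -0.5], [0, 0, 0], 0.1]

```text
t: 58.05
position: [0.4029, -0.1634, 0.0849]
ee_rot: [1.0, 0.009, -0.003, -0.001]
ft_force: [0.2, 0.5, -1.2]
finger_gap: 0.261
grip_force: 44.4
```

>>> drive_tool:
  steps:
    - [[0, 0, 0.3], [0, 0, 0], 0.1]
    - [[0, 0, 0.6], [0, 0, 0], 0.1]
    - [[0, 0, 0.9], [0, 0, 0], 0.1]
    - [[0.2, -0.1, 1], [0, 0, 0], 0.1]
    - [[0.4, -0.2, 1], [0, 0, 0], 0.1]
    - [[0.6, -0.3, 1], [0, 0, 0], 0.1]
    - [[0.8, -0.4, 1], [0, 0, 0], 0.1]
    - [[1, -0.49, 1], [0, 0, 0], 0.1]
    - [[1, -0.49, 1], [0, 0, 0], 0.1]
    - [[1, -0.49, 1], [0, 0, 0], 0.1]

```text
t: 59.3
position: [0.5032, -0.2123, 0.1852]
ee_rot: [1.0, 0.009, -0.002, -0.001]
ft_force: [1.0, -0.3, -1.2]
finger_gap: 0.259
grip_force: 44.3
```

```bash
python3 - <<'E'
from rig import bot
s=bot.observe();print(s["position"],s["finger_gap"],s["grip_force"],s["joints"].round(2))
E
```

```text
[ 0.50317889 -0.21232229  0.18518696] 0.2593072870331702 44.3494993148488 [-0.04  0.19 -0.35 -0.   -1.03  1.63]
```

>>> drive_tool:
  steps:
    - [[0, 0, 0.15], [0, 0, 0], 0.1]
    - [[0.2, 0, 0.15], [0, 0, 0], 0.1]
    - [[0.4, 0, 0.15], [0, 0, 0], 0.1]
    - [[0.59, 0, 0.1], [0, 0, 0], 0.1]
    - [[0.59, 0, -0.1], [0, 0, 0], 0.1]
    - [[0.59, 0, -0.35], [0, 0, 0], 0.1]
    - [[0.59, 0, -0.6], [0, 0, 0], 0.1]
    - [[0.59, 0, -0.8], [0, 0, 0], 0.1]
    - [[0.59, 0, -1], [0, 0, 0], 0.1]
    - [[0.59, 0, -1], [0, 0, 0], 0.1]

```text
t: 60.55
position: [0.5619, -0.2122, 0.084]
ee_rot: [1.0, 0.009, -0.003, -0.001]
ft_force: [0.3, -0.4, -0.8]
finger_gap: 0.261
grip_force: 44.4
```

>>> drive_tool:
  steps:
    - [[0, 0, -0.14], [0, 0, 0], 0.1]
    - [[0, 0, -0.14], [0, 0, 0], 0.1]
    - [[0, 0, -0.14], [0, 0, 0], 0.4]
    - [[0, 0, -0.14], [0, 0, 0], 0.4]
    - [[0, 0, -0.14], [0, 0, 0], 0.4]
    - [[0, 0, 0.2], [0, 0, 0], 0.4]
    - [[0, 0, 0.5], [0, 0, 0], 0.4]
    - [[0, 0, 0.8], [0, 0, 0], 0.4]
    - [[0, 0, 1], [0, 0, 0], 0.4]
    - [[0, 0.2, 1], [0, 0, 0], 0.4]

```text
t: 61.8
position: [0.5637, -0.1929, 0.1872]
ee_rot: [1.0, 0.008, 0.0, -0.001]
ft_force: [0.0, -0.2, -1.0]
finger_gap: 0.399
grip_force: 0.0
```

>>> drive_tool:
  steps:
    - [[0, 0.2, 0.1], [0, 0, 0], 0.5]
    - [[0, 0.4, 0.2], [0, 0, 0], 0.5]
    - [[0, 0.6, 0.2], [0, 0, 0], 0.5]
    - [[-0.1, 0.8, 0.2], [0, 0, 0], 0.5]
    - [[-0.2, 1, 0.2], [0, 0, 0], 0.5]
    - [[-0.3, 1, 0.2], [0, 0, 0], 0.5]
    - [[-0.3, 1, 0.2], [0, 0, 0], 0.5]
    - [[-0.3, 1, 0.2], [0, 0, 0], 0.5]
    - [[-0.3, 1, 0.2], [0, 0, 0], 0.5]
    - [[-0.3, 1, 0.2], [0, 0, 0], 0.5]

```text
t: 63.05
position: [0.5329, -0.0928, 0.2051]
ee_rot: [1.0, 0.009, -0.002, -0.001]
ft_force: [-0.3, 0.1, -0.2]
finger_gap: 0.504
grip_force: 0.0
```

>>> drive_tool:
  steps:
    - [[0, 0.2, 0], [0, 0, 0], 0.5]
    - [[0, 0.4, 0], [0, 0, 0], 0.5]
    - [[0, 0.6, 0], [0, 0, 0], 0.5]
    - [[-0.1, 0.8, 0], [0, 0, 0], 0.5]
    - [[-0.2, 1, 0], [0, 0, 0], 0.5]
    - [[-0.3, 1, 0], [0, 0, 0], 0.5]
    - [[-0.3, 1, 0], [0, 0, 0], 0.5]
    - [[-0.3, 1, 0], [0, 0, 0], 0.5]
    - [[-0.3, 1, 0], [0, 0, 0], 0.5]
    - [[-0.3, 1, 0], [0, 0, 0], 0.5]

```text
t: 64.3
position: [0.5029, 0.0072, 0.2051]
ee_rot: [1.0, 0.009, -0.002, -0.001]
ft_force: [0.4, -0.1, 0.0]
finger_gap: 0.497
grip_force: 0.0
```

```bash
python3 look.py
```

```text
[0.50286891 0.00735679 0.20513621]
neck [411.38888889 256.73611111] 72 (4.0, 16.0) [ 0.5311 -0.2941]
neck [277.15789474 271.68421053] 19 (2.683281421661377, 6.708203315734863) [0.4831 0.0674]
neck box? [410.76092233 218.74271845] 824 [ 0.6343 -0.2919]
neck box? [351.05714286 211.95714286] 70 [ 0.6497 -0.1293]
neck box? [381.625 212.625] 72 [ 0.6496 -0.2126]
neck box? [381.43243243 244.35135135] 74 [ 0.5623 -0.2124]
neck box? [410.2247191  252.06741573] 178 [ 0.543  -0.2901]
wrist [532.5  17.5] 1189 [ 0.6507 -0.1338  0.08  ] [37. 37.]
wrist [623.9 159.1] 895 [ 0.5613 -0.2188  0.08  ] [34. 32.]
wrist [232.8 245.9] 714 [0.489  0.0709 0.08  ] [28. 30.]
```

>>> drive_tool:
  steps:
    - [[-0.05, 0.2, 0], [0, 0, 0], 0.5]
    - [[-0.1, 0.4, 0], [0, 0, 0], 0.5]
    - [[-0.13, 0.64, 0], [0, 0, 0], 0.5]
    - [[-0.13, 0.64, -0.2], [0, 0, 0], 0.5]
    - [[-0.13, 0.64, -0.4], [0, 0, 0], 0.5]
    - [[-0.13, 0.64, -0.7], [0, 0, 0], 0.5]
    - [[-0.13, 0.64, -0.7], [0, 0, 0], 0.5]
    - [[-0.13, 0.64, -0.7], [0, 0, 0], 0.5]
    - [[-0.13, 0.64, -0.7], [0, 0, 0], 0.5]
    - [[-0.13, 0.64, -0.7], [0, 0, 0], 0.5]

```text
t: 65.7
position: [0.4902, 0.0717, 0.1361]
ee_rot: [1.0, 0.009, -0.001, -0.002]
ft_force: [-0.4, -0.2, -0.3]
finger_gap: 0.497
grip_force: 0.0
```

>>> drive_tool:
  steps:
    - [[0, 0, -0.3], [0, 0, 0], 0.5]
    - [[0, 0, -0.6], [0, 0, 0], 0.5]
    - [[0, 0, -0.73], [0, 0, 0], 0.5]
    - [[0, 0, -0.73], [0, 0, 0], 0.5]
    - [[0, 0, -0.73], [0, 0, 0], 0.1]
    - [[0, 0, -0.73], [0, 0, 0], 0.1]
    - [[0, 0, -0.73], [0, 0, 0], 0.1]
    - [[0, 0, -0.73], [0, 0, 0], 0.1]
    - [[0, 0, -0.5], [0, 0, 0], 0.1]
    - [[0, 0, -0.2], [0, 0, 0], 0.1]

```text
t: 66.95
position: [0.4892, 0.0714, 0.1156]
ee_rot: [1.0, 0.009, -0.002, -0.001]
ft_force: [0.1, -0.2, -0.3]
finger_gap: 0.258
grip_force: 44.2
```

>>> drive_tool:
  steps:
    - [[0, 0, 0.3], [0, 0, 0], 0.1]
    - [[0, 0, 0.6], [0, 0, 0], 0.1]
    - [[0.1, -0.2, 0.9], [0, 0, 0], 0.1]
    - [[0.2, -0.4, 0.9], [0, 0, 0], 0.1]
    - [[0.3, -0.6, 0.9], [0, 0, 0], 0.1]
    - [[0.4, -0.8, 0.9], [0, 0, 0], 0.1]
    - [[0.5, -1, 0.9], [0, 0, 0], 0.1]
    - [[0.6, -1, 0.9], [0, 0, 0], 0.1]
    - [[0.74, -1, 0.9], [0, 0, 0], 0.1]
    - [[0.74, -1, 0.9], [0, 0, 0], 0.1]

```text
t: 68.2
position: [0.5648, -0.0278, 0.205]
ee_rot: [1.0, 0.009, -0.001, -0.001]
ft_force: [-0.3, -0.5, -1.3]
finger_gap: 0.257
grip_force: 44.2
```

>>> drive_tool:
  steps:
    - [[0, -0.2, 0], [0, 0, 0], 0.1]
    - [[0, -0.4, 0], [0, 0, 0], 0.1]
    - [[0, -0.6, 0], [0, 0, 0], 0.1]
    - [[0, -0.8, 0], [0, 0, 0], 0.1]
    - [[0, -1, 0], [0, 0, 0], 0.1]
    - [[0, -1, 0], [0, 0, 0], 0.1]
    - [[0, -1, -0.1], [0, 0, 0], 0.1]
    - [[0, -1, -0.2], [0, 0, 0], 0.1]
    - [[0, -1, -0.3], [0, 0, 0], 0.1]
    - [[0, -1, -0.3], [0, 0, 0], 0.1]

```text
t: 69.45
position: [0.5631, -0.1281, 0.1739]
ee_rot: [1.0, 0.009, -0.003, -0.001]
ft_force: [-0.4, 0.6, -0.9]
finger_gap: 0.254
grip_force: 44.3
```

>>> drive_tool:
  steps:
    - [[0, -0.02, -0.2], [0, 0, 0], 0.1]
    - [[0, -0.02, -0.4], [0, 0, 0], 0.1]
    - [[0, -0.02, -0.6], [0, 0, 0], 0.1]
    - [[0, -0.02, -0.8], [0, 0, 0], 0.1]
    - [[0, -0.02, -0.95], [0, 0, 0], 0.1]
    - [[0, -0.02, -1], [0, 0, 0], 0.1]
    - [[0, -0.02, -1], [0, 0, 0], 0.1]
    - [[0, -0.02, -1], [0, 0, 0], 0.1]
    - [[0, -0.02, -1], [0, 0, 0], 0.1]
    - [[0, -0.02, -1], [0, 0, 0], 0.1]

```text
t: 70.7
position: [0.564, -0.1305, 0.0757]
ee_rot: [1.0, 0.009, -0.001, -0.001]
ft_force: [0.6, -0.1, -0.3]
finger_gap: 0.259
grip_force: 44.3
```

>>> drive_tool:
  steps:
    - [[0, 0, -0.04], [0, 0, 0], 0.1]
    - [[0, 0, -0.04], [0, 0, 0], 0.1]
    - [[0, 0, -0.04], [0, 0, 0], 0.4]
    - [[0, 0, -0.04], [0, 0, 0], 0.4]
    - [[0, 0, -0.04], [0, 0, 0], 0.4]
    - [[0, 0, 0.2], [0, 0, 0], 0.4]
    - [[0, 0, 0.5], [0, 0, 0], 0.4]
    - [[0, 0, 0.8], [0, 0, 0], 0.4]
    - [[0, 0, 1], [0, 0, 0], 0.4]
    - [[0, -0.2, 1], [0, 0, 0], 0.4]

```text
t: 71.95
position: [0.565, -0.1502, 0.1773]
ee_rot: [1.0, 0.01, 0.001, -0.001]
ft_force: [0.1, -0.4, 0.5]
finger_gap: 0.396
grip_force: 0.0
```

>>> drive_tool:
  steps:
    - [[0.1, -0.2, 0.1], [0, 0, 0], 0.6]
    - [[0.2, -0.4, 0.2], [0, 0, 0], 0.6]
    - [[0.3, -0.6, 0.2], [0, 0, 0], 0.6]
    - [[0.43, -0.8, 0.2], [0, 0, 0], 0.6]
    - [[0.43, -1, 0.2], [0, 0, 0], 0.6]
    - [[0.43, -1, 0.2], [0, 0, 0], 0.6]
    - [[0.43, -1, 0.2], [0, 0, 0], 0.6]
    - [[0.43, -1, 0.2], [0, 0, 0], 0.6]
    - [[0.43, -1, 0.2], [0, 0, 0], 0.6]
    - [[0.43, -1, 0.2], [0, 0, 0], 0.6]

```text
t: 73.2
position: [0.6068, -0.2501, 0.1955]
ee_rot: [1.0, 0.009, -0.001, -0.001]
ft_force: [-0.1, -0.9, 0.1]
finger_gap: 0.6
grip_force: 0.0
```

>>> drive_tool:
  steps:
    - [[0, -0.2, 0], [0, 0, 0], 0.6]
    - [[0, -0.4, 0], [0, 0, 0], 0.6]
    - [[0, -0.6, 0], [0, 0, 0], 0.6]
    - [[0, -0.8, 0], [0, 0, 0], 0.6]
    - [[0, -1, 0], [0, 0, 0], 0.6]
    - [[0, -1, 0], [0, 0, 0], 0.6]
    - [[0, -1, 0], [0, 0, 0], 0.6]
    - [[0, -1, 0], [0, 0, 0], 0.6]
    - [[0, -1, 0], [0, 0, 0], 0.6]
    - [[0, -1, 0], [0, 0, 0], 0.6]

```text
t: 74.45
position: [0.6069, -0.3501, 0.1954]
ee_rot: [1.0, 0.009, -0.001, -0.001]
ft_force: [0.2, -0.5, -0.5]
finger_gap: 0.599
grip_force: 0.0
```

```bash
python3 look.py; python3 - <<'E'
from g import *
iw,Kw,Mw=cam("wrist","wb.png")
for c,n,p in blobs(iw,(0,80,20),(15,255,130),600,(200,120,520,340)): r=rect(p); print(n,r,onz(Kw,Mw,*r[0],.129).round(4))
E
```

```text
[ 0.60687263 -0.35022684  0.19535568]
neck [411.19736842 256.67105263] 76 (4.0, 17.0) [ 0.5312 -0.2936]
neck box? [409.96593407 229.99340659] 910 [ 0.6033 -0.2896]
wrist [350.7 229.5] 48325 [ 0.6109 -0.378   0.08  ] [240. 331.]
wrist [301.9 153.7] 71 [ 0.6654 -0.3409  0.08  ] [12.8 14.4]
wrist [341.9 157.7] 64 [ 0.6632 -0.3692  0.08  ] [11. 17.]
wrist [367.9 162.6] 184 [ 0.6602 -0.3877  0.08  ] [22.1 27.4]
wrist [  5.5 174.4] 330 [ 0.647  -0.1288  0.08  ] [31. 13.]
wrist [117.2 174.7] 929 [ 0.6483 -0.2088  0.08  ] [33. 34.]
wrist [357.9 181.1] 75 [ 0.647  -0.3813  0.08  ] [18.4 11.4]
wrist [ 26.5 287.3] 694 [ 0.5587 -0.1244  0.08  ] [32.5 26.2]
wrist [133.2 289.8] 690 [ 0.5582 -0.2084  0.08  ] [31.1 26.9]
2429 ((341.6011047363281, 248.06179809570312), (26.253353118896484, 112.33377075195312), 1.6846843957901) [ 0.6124 -0.3675  0.129 ]
```

All four bulbs stand in the box, and the bar is at y = -0.3675. Grip it and slide the cover shut.

>>> drive_tool:
  steps:
    - [[0, -0.17, -0.1], [0, 0, 0], 0.6]
    - [[0, -0.17, -0.4], [0, 0, 0], 0.6]
    - [[0, -0.17, -0.7], [0, 0, 0], 0.6]
    - [[0, -0.17, -0.8], [0, 0, 0], 0.6]
    - [[0, -0.17, -0.8], [0, 0, 0], 0.6]
    - [[0, -0.17, -0.8], [0, 0, 0], 0.1]
    - [[0, -0.17, -0.8], [0, 0, 0], 0.1]
    - [[0, -0.17, -0.8], [0, 0, 0], 0.1]
    - [[0, -0.17, -0.8], [0, 0, 0], 0.1]
    - [[0, -0.17, -0.8], [0, 0, 0], 0.1]
  grip_force: 40

```text
t: 76.0
position: [0.6074, -0.3678, 0.1167]
ee_rot: [1.0, 0.009, -0.001, -0.001]
ft_force: [-0.7, 0.0, 5.5]
finger_gap: 0.155
grip_force: 40.2
```

>>> drive_tool:
  steps:
    - [[0, 0.1, 0], [0, 0, 0], 0.1]
    - [[0, 0.2, 0], [0, 0, 0], 0.1]
    - [[0, 0.3, 0], [0, 0, 0], 0.1]
    - [[0, 0.4, 0], [0, 0, 0], 0.1]
    - [[0, 0.5, 0], [0, 0, 0], 0.1]
    - [[0, 0.6, 0], [0, 0, 0], 0.1]
    - [[0, 0.7, 0], [0, 0, 0], 0.1]
    - [[-0.01, 0.8, 0], [0, 0, 0], 0.1]
    - [[-0.01, 0.9, 0], [0, 0, 0], 0.1]
    - [[-0.01, 1, 0], [0, 0, 0], 0.1]

```text
t: 77.25
position: [0.6064, -0.2677, 0.1166]
ee_rot: [1.0, 0.009, -0.0, -0.001]
ft_force: [-0.0, -1.0, 6.4]
finger_gap: 0.154
grip_force: 40.4
```

>>> drive_tool:
  steps:
    - [[0, 0.1, 0], [0, 0, 0], 0.1]
    - [[0, 0.2, 0], [0, 0, 0], 0.1]
    - [[0, 0.3, 0], [0, 0, 0], 0.1]
    - [[0, 0.4, 0], [0, 0, 0], 0.1]
    - [[0, 0.5, 0], [0, 0, 0], 0.1]
    - [[0, 0.6, 0], [0, 0, 0], 0.1]
    - [[0, 0.7, 0], [0, 0, 0], 0.1]
    - [[-0.01, 0.75, 0], [0, 0, 0], 0.1]
    - [[-0.01, 0.79, 0], [0, 0, 0], 0.1]
    - [[-0.01, 0.79, 0], [0, 0, 0], 0.1]

```text
t: 78.5
position: [0.6056, -0.1882, 0.1166]
ee_rot: [1.0, 0.009, -0.0, -0.001]
ft_force: [-0.6, 1.9, 7.4]
finger_gap: 0.149
grip_force: 40.6
```

>>> drive_tool:
  steps:
    - [[0, 0.01, 0], [0, 0, 0], 0.1]
    - [[0, 0.02, 0], [0, 0, 0], 0.1]
    - [[0, 0.03, 0], [0, 0, 0], 0.1]
    - [[0, 0.04, 0], [0, 0, 0], 0.1]
    - [[0, 0.05, 0], [0, 0, 0], 0.1]
    - [[0, 0.055, 0], [0, 0, 0], 0.1]
    - [[0, 0.06, 0], [0, 0, 0], 0.1]
    - [[0, 0.06, 0], [0, 0, 0], 0.1]
    - [[0, 0.06, 0], [0, 0, 0], 0.1]
    - [[0, 0.06, 0], [0, 0, 0], 0.1]

```text
t: 79.75
position: [0.6057, -0.1863, 0.1167]
ee_rot: [1.0, 0.009, -0.0, 0.001]
ft_force: [1.7, -19.5, 1.5]
finger_gap: 0.154
grip_force: 40.0
```

The cover is at its stop (19.5 N resistance). Release, retreat and check.

>>> drive_tool:
  steps:
    - [[0, -0.04, 0], [0, 0, 0], 0.1]
    - [[0, -0.04, 0], [0, 0, 0], 0.3]
    - [[0, -0.04, 0], [0, 0, 0], 0.6]
    - [[0, -0.04, 0], [0, 0, 0], 0.6]
    - [[0, -0.04, 0], [0, 0, 0], 0.6]
    - [[0, -0.04, 0.2], [0, 0, 0], 0.6]
    - [[0, -0.04, 0.4], [0, 0, 0], 0.6]
    - [[0, -0.04, 0.6], [0, 0, 0], 0.6]
    - [[0, -0.04, 0.8], [0, 0, 0], 0.6]
    - [[0, -0.04, 1], [0, 0, 0], 0.6]

```text
t: 81.0
position: [0.6047, -0.1863, 0.2158]
ee_rot: [1.0, 0.009, -0.002, -0.001]
ft_force: [0.0, 0.5, -0.1]
finger_gap: 0.599
grip_force: 0.0
```

>>> drive_tool:
  steps:
    - [[-0.2, 0, 0.1], [0, 0, 0], 0.6]
    - [[-0.4, 0, 0.2], [0, 0, 0], 0.6]
    - [[-0.6, 0, 0.3], [0, 0, 0], 0.6]
    - [[-0.8, 0, 0.4], [0, 0, 0], 0.6]
    - [[-1, 0, 0.5], [0, 0, 0], 0.6]
    - [[-1, 0, 0.5], [0, 0, 0], 0.6]
    - [[-1, 0, 0.5], [0, 0, 0], 0.6]
    - [[-1, 0, 0.5], [0, 0, 0], 0.6]
    - [[-1, 0, 0.5], [0, 0, 0], 0.6]
    - [[-1, 0, 0.5], [0, 0, 0], 0.6]

```text
t: 82.25
position: [0.5049, -0.1864, 0.2649]
ee_rot: [1.0, 0.009, -0.002, -0.001]
ft_force: [-0.2, 0.3, 1.4]
finger_gap: 0.601
grip_force: 0.0
```

```bash
python3 - <<'E'
from g import *
cv2.imwrite("pics/end.png",np.hstack([cv2.resize(ims[100:360,200:460],(400,400)),cv2.resize(im[130:330,120:440],(400,400))])[:,:,::-1])
iw,Kw,Mw=cam("wrist","we.png")
for c,n,p in blobs(iw,(0,80,20),(15,255,130),500,(200,0,520,340)): r=rect(p); print(n,r,onz(Kw,Mw,*r[0],.129).round(4))
for c,n,p in blobs(ims,(8,150,80),(18,255,255),30,(380,120,470,240)): print("orange",c.round(1),n)
for c,n,p in blobs(ims,(45,120,50),(80,255,255),30,(320,120,480,300)): print("green",c.round(1),n)
E
```

```text
1848 ((318.5262756347656, 91.42437744140625), (20.276857376098633, 103.00440216064453), 0.7252243161201477) [ 0.6063 -0.1881  0.129 ]
539 ((319.47802734375, 205.38929748535156), (239.0652313232422, 10.301629066467285), 0.6662000417709351) [ 0.5225 -0.1907  0.129 ]
orange [405.1 193.2] 154
green [413.  222.5] 149
```

View pics/end.png

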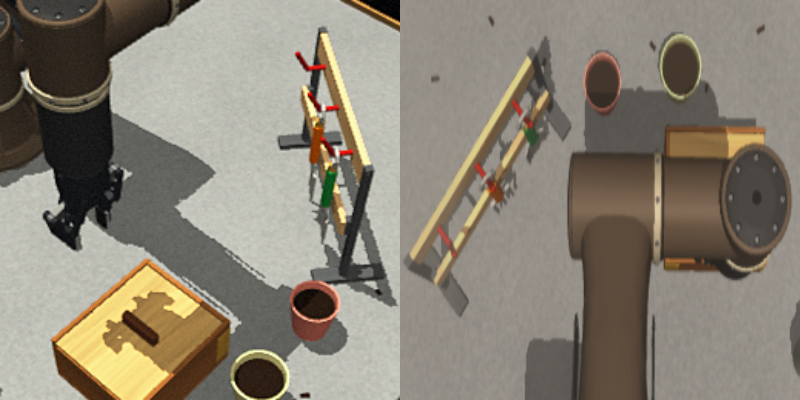

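The final view shows the cover flush with the rim at both ends, with the bar at (140,328). The fork (317,140) and the trowel (328,185) hang on separate hooks, and the bench is clear of bulbs.

```bash
python3 -c "
from rig import bot
print(bot.hand_in())"
```

```text
the job is handed in; nothing more can be done
None
```

I handed the job in at about 82 s: all four bulbs are in the box with the cover shut, the fork hangs on the middle hook and the trowel on the right one, and I never touched the pots or the bottle; the hand-in returned no verdict.

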